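# Lay the last cover blank on the pile and tap the pile square

### The job

Take the cover blank off the sloping rest and lay it flat, not edge first, on top of the fanned-out pile in the squaring fixture, its length along the pile. Then tap the pile from its two open sides until the edges of all five blanks are flush and every blank lies against all three posts. Leave the spool, the copper sleeve and the laminated core where they stand.

Things in the scene. Friction and masses are not known exactly. Their poses are not given: they have to be found in the camera images.
- jig: Squaring fixture fixed to the bench: dark steel base plate, 8 mm thick, x -82 to +82, y -57 to +55 mm, with three upright round steel posts of 14 mm diameter, tops 52 mm above the bench. Origin: on the bench, under the centre of the squared-up pile; x along the base, y across. Posts on the +y and +x sides; the -x and -y sides are open. Blanks lie on the base with their length along x.
- pair_post_a (a point): Foot, at the base's upper side (8 mm above the bench), of the axis of the first of the two posts on the +y long side: at (+34, +40) mm in the fixture's frame. A blank's +y long edge belongs against the pair (so its centre at y = 0).
- pair_post_b (a point): The same for the second post of the pair, at (-34, +40) mm in the fixture's frame. The gap between the two posts is 54 mm clear.
- end_post (a point): The same for the single post at the fixture's +x end, at (+67, 0) mm. A blank's +x short edge belongs against it (so its centre at x = 0).
- rest: Grey sloping rest fixed to the bench: a bed 44 mm wide, 116 mm long, sloping at 35 degrees, low at its -x, high at its +x end, with a lip 10 mm proud of the bed across the low end. Origin: on the bench under the bed's middle. The blank on it overhangs the bed by 11 mm at each long side; its underside's centre is 60 mm above the rest's origin, its top face looks along (-sin 35, 0, cos 35).
- blank_1: Silvery metal cover blank, 120 x 66 x 6 mm, 0.1 to 0.2 kg, with a 26 mm bore and four 7 mm holes; all five are alike. Origin: centre of its underside; x along its 120 mm length, y across its 66 mm width, z up through its thickness. One of the four lying as a fanned-out, skewed pile on the fixture's base (number 1 from the bottom). Oiled, slides easily; a push of 10 to 20 N moves all.
- blank_2: Silvery metal cover blank, 120 x 66 x 6 mm, 0.1 to 0.2 kg, with a 26 mm bore and four 7 mm holes; all five are alike. Origin: centre of its underside; x along its 120 mm length, y across its 66 mm width, z up through its thickness. One of the four lying as a fanned-out, skewed pile on the fixture's base (number 2 from the bottom). Oiled, slides easily; a push of 10 to 20 N moves all.
- blank_3: Silvery metal cover blank, 120 x 66 x 6 mm, 0.1 to 0.2 kg, with a 26 mm bore and four 7 mm holes; all five are alike. Origin: centre of its underside; x along its 120 mm length, y across its 66 mm width, z up through its thickness. One of the four lying as a fanned-out, skewed pile on the fixture's base (number 3 from the bottom). Oiled, slides easily; a push of 10 to 20 N moves all.
- blank_4: Silvery metal cover blank, 120 x 66 x 6 mm, 0.1 to 0.2 kg, with a 26 mm bore and four 7 mm holes; all five are alike. Origin: centre of its underside; x along its 120 mm length, y across its 66 mm width, z up through its thickness. One of the four lying as a fanned-out, skewed pile on the fixture's base (number 4 from the bottom). Oiled, slides easily; a push of 10 to 20 N moves all.
- blank_5: Silvery metal cover blank, 120 x 66 x 6 mm, 0.1 to 0.2 kg, with a 26 mm bore and four 7 mm holes; all five are alike. Origin: centre of its underside; x along its 120 mm length, y across its 66 mm width, z up through its thickness. The one that lies on the sloping rest at the start (its +x end is the high one, its underside on the bed).
- spool: Bystander: standing grey solder spool, 56 x 62 mm, 60 mm high, loose. Origin near the middle of its underside. It stands beyond the single post at the fixture's +x end.
- rotor: Bystander: copper-coloured sleeve, 58 mm diameter, 35 mm high, loose. Origin: centre of its underside. It stands off the open corner (-x, -y) of the fixture.
- core: Bystander: grey laminated iron core, 45 mm diameter, 31 mm high, loose. Origin: centre of its underside. It stands beyond the two posts on the fixture's +y side.
Things that resemble listed ones, but are neither listed nor needed, are in the scene too. Leave any blue look-alike of the blank_4 alone.

How it is judged:
By the outcome, as a careful person would: the job done as asked, in the order asked, and still so for the second after the job is handed in, with the robot touching nothing.
It also fails if it takes over 72 s, if anything falls off the work surface, if the arm or the gripper's body presses on something with over 40 N, if the wrist force passes 120 N, or if a joint passes its speed limit or range.

### The arm

A 6-joint arm with a two-finger parallel gripper is mounted at the origin on a cart in front of the work surface, level with it; the furniture and walls round the work are solid. World frame = base frame: x ahead of the robot, y to its left, z up, the work surface at z = 0. Lengths are in mm, angles in rad, forces in N, time in s.
With the tool pointing down it reaches from about 275 to 1000 mm from the base axis. Payload 8.4 kg.
Tool frame: the origin (TCP) lies on the mounting face of the last link; the fingertips stand 173 mm ahead of it and the grasp point (between the pads) lies 155 mm ahead of it; z points along the fingers, y is the direction in which the jaws open and shut (so a half turn about z gives the same grasp; the last joint's range is limited). The gripper opens to 85 mm and grips with 20 to 120 N. Pads are 22 mm wide; open, the fingers measure 114 mm over their backs; the gripper's body (76 mm by 85 mm) begins 54 mm behind the grasp point. The pads swing forward as they close: fully open they stand 13 mm farther back than shut.
Start: joints at [-1.189, 0.353, 1.633, -0, 1.155, -0.002], TCP at [234.028, -579.534, 404.681] pointing down, gripper open.
Joint ranges: [-2.63, 2.63], [-0.92, 2.1], [0.06, 2.66], [-1.3, 4.44], [0, 2.69], [-3.02, 3.02]. Speed limits (rad/s): [2.22, 2.22, 2.79, 3.14, 3.14, 3.14].

### API

Orientations are given as [roll, pitch, yaw] about the fixed x, y, z axes, in that order (R = Rz(yaw) Ry(pitch) Rx(roll)).
In Python, from rig import readout, imaging, ticket gives the robot as it stands.
- The arm moves only by the tool step_arm, never from a script. Its argument "deltas" is a list of rows, each an object with "translation": the shift along the tool's x, y, z in cm, a list of three; "rot": the turn, a rotation vector about the tool's x, y, z in rad, a list of three. In form: [{"translation": [x, y, z], "rot": [rx, ry, rz]}, ...]. A call has 1 to 8 rows; each row is the pose to reach, as a shift and turn from the pose commanded when the call began, along the tool's axes at that moment; what a row does not reach only later rows make up. A row lasts 1/8 s, in which the tool goes at most 62.5 mm and 10.7 degrees, less where a joint would pass 70% of its speed; a pose out of reach is approached as far as the arm can. A call with a gripper value outside its range is refused whole. "grip" is the closure in counts, from 0 (fully open) to 255 (shut), set as the call begins (left out, the last holds). The fingers move at their own pace and stop on an object; "squeeze" is the grip in N (left out, the last holds). Time passes only in rows, so rows that repeat a pose let the fingers close. It gives the time, the measured TCP pose, the force and the opening at its end, in the units of the state.
- readout.sense(): the state, without advancing time (a new reading comes with each control period).
- imaging.grab_frame(name): name is "scene" or "top"; returns a dict with "image" (384x512x3 uint8, red, green, blue), "camera_matrix" (3x3 intrinsics, pixels), "world_to_cam" (4x4, takes a point from world to camera coordinates). Camera axes: x right, y up, looking along -z (the intrinsics and any distortion apply to the point x, -y, -z); pixel columns grow to the right and rows downward; lengths in mm; the calibration is good to about 2 mm. A picture is of the moment at which its call begins. There is no depth.
- ticket.sign_off(): hands the job in, once; it reports no verdict.
The state is a dict: "clock": time; "qpos": joint angles; "qvel": joint speeds; "joint_efforts": joint torques, N m; "eef_pos": TCP position; "tcp_rot": TCP orientation; "contact_force": force on the tool from outside, world axes, zero at the start; "wrist_torque": the same for the moment, N m; "opening": opening from 0.0 (shut) to 1.0 (fully open).
Only numpy, scipy, OpenCV 4.12 (cv2) and the standard library are available. Lean on these libraries where they do the work, as an engineer would, in place of code of your own. Each camera call takes 0.05 s, during which the arm holds its last target.

## Working session

There is one attempt and no reset: what is moved stays moved. The work goes in short steps, Python scripts to look and compute and a tool call to move; the robot and the scene stay as the last step left them, time stands still between calls to the robot, and variables do not carry over. Pictures are saved under pics/ and viewed, and the job is handed in when it is done.

Besides the shell and the picture viewer there is one more tool, called after ">>>" by a JSON object that holds its "name" and its "arguments". step_arm: Moves the arm, as the interface text tells. Its arguments: {"type":"object","properties":{"deltas":{"type":"array","items":{"type":"object","properties":{"translation":{"type":"array","items":{"type":"number"}},"rot":{"type":"array","items":{"type":"number"}}}}},"grip":{"type":"number"},"squeeze":{"type":"number"}},"required":["deltas"]}

```bash
mkdir -p pics; ls; python3 - <<'E'
from rig import readout, imaging
import cv2,pickle
s=readout.sense();print(s)
for n in("scene","top"):
    f=imaging.grab_frame(n);pickle.dump(f,open(f'{n}0.pkl','wb'));cv2.imwrite(f'pics/{n}0.png',cv2.resize(f['image'][:,:,::-1],(800,600),interpolation=cv2.INTER_CUBIC))
    print(n,f['camera_matrix'],f['world_to_cam'],[k for k in f])
E
```

```text
pics
{'clock': 0.0, 'qpos': array([-1.18936849e+00,  3.53668805e-01,  1.63412588e+00,  2.07549388e-05,
        1.15521382e+00, -2.42502063e-03]), 'qvel': array([ 0.00072432, -0.00054776, -0.00126225,  0.00101206,  0.00195409,
       -0.00043701]), 'joint_efforts': array([-3.08652736e-03, -6.05263710e+01, -3.42069411e+01, -1.65307379e-04,
        9.23242187e-03,  9.54661630e-06]), 'eef_pos': array([ 233.96202097, -579.30741567,  403.95214626]), 'tcp_rot': array([-3.14017686e+00, -2.24098244e-05,  3.83844447e-01]), 'contact_force': array([-0.00981945, -0.16528479,  0.62412603]), 'wrist_torque': array([-0.03056063, -0.04927625,  0.00164322]), 'opening': 0.9993204269084393}
scene [[385.66247826   0.         251.00420537]
 [  0.         385.66247826 190.06196343]
 [  0.           0.           1.        ]] [[-5.59644230e-01 -8.28714755e-01  5.49459848e-03  4.18073726e+02]
 [ 3.76701964e-01 -2.48476052e-01  8.92387406e-01 -2.11685571e+02]
 [-7.38169334e-01  5.01489289e-01  4.51236665e-01 -5.70715781e+02]
 [ 0.00000000e+00  0.00000000e+00  0.00000000e+00  1.00000000e+00]] ['image', 'camera_matrix', 'world_to_cam']
top [[366.01779671   0.         256.49379929]
 [  0.         366.01779671 194.26638416]
 [  0.           0.           1.        ]] [[ 2.89131032e-03 -9.99989707e-01 -3.49668112e-03  1.58567870e+02]
 [ 9.94482707e-01  2.50868474e-03  1.04870644e-01 -5.32768401e+02]
 [-1.04860793e-01 -3.78060248e-03  9.94479724e-01 -9.28795395e+02]
 [ 0.00000000e+00  0.00000000e+00  0.00000000e+00  1.00000000e+00]] ['image', 'camera_matrix', 'world_to_cam']
```

View pics/scene0.png

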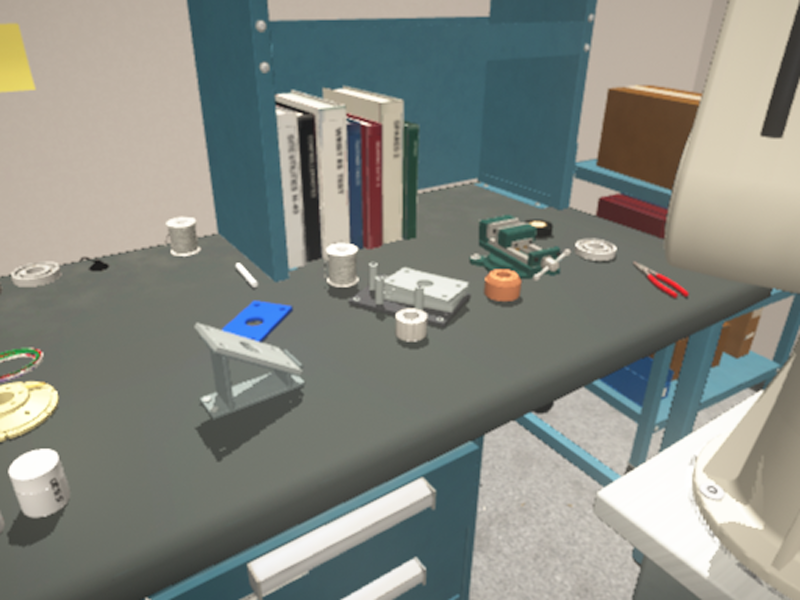

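View pics/top0.png

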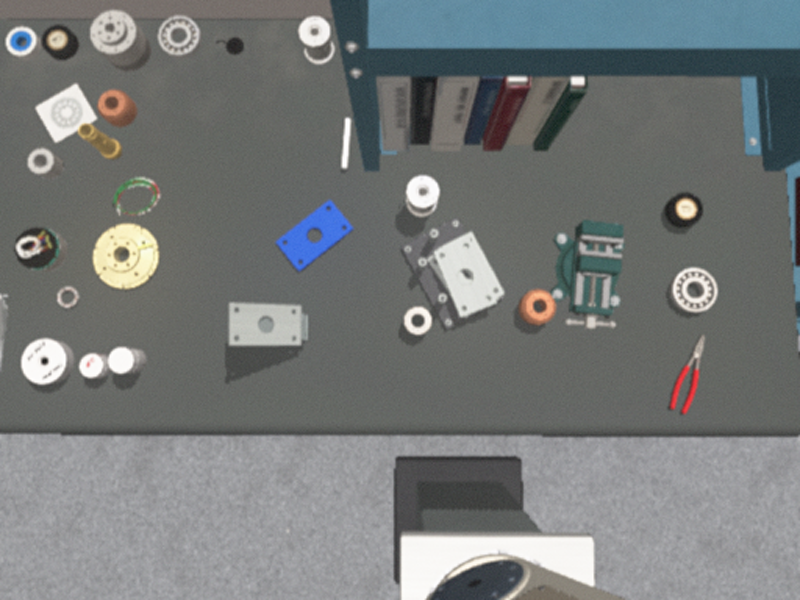

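```bash
cat > h.py <<'E'
import numpy as np,cv2,pickle
from scipy.spatial.transform import Rotation as R
def load(n): return pickle.load(open(n,'rb'))
def proj(f,P):
    P=np.atleast_2d(P).astype(float);W=f['world_to_cam'];c=P@W[:3,:3].T+W[:3,3];c=c*[1,-1,-1]
    u=c@f['camera_matrix'].T;return u[:,:2]/u[:,2:]
def back(f,uv,z):
    W=f['world_to_cam'];K=f['camera_matrix'];uv=np.atleast_2d(uv)
    d=np.c_[uv,np.ones(len(uv))]@np.linalg.inv(K).T*[1,-1,-1];d=d@W[:3,:3];o=-W[:3,:3].T@W[:3,3]
    return o+d*((z-o[2])/d[:,2])[:,None]
def crop(f,x,y,w,h,s,name):
    im=f['image'][y:y+h,x:x+w,::-1];cv2.imwrite('pics/'+name,cv2.resize(im,None,fx=s,fy=s,interpolation=cv2.INTER_CUBIC))
E
python3 - <<'E'
from h import *
t=load('top0.pkl');s=load('scene0.pkl')
crop(t,250,105,100,75+40,5,'t1.png');crop(t,135,180,80,70,8,'t2.png');crop(s,205,145,110,80,7,'s1.png');crop(s,115,190,90,90,6,'s2.png')
E
```

```text
(no output)
```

View pics/t1.png

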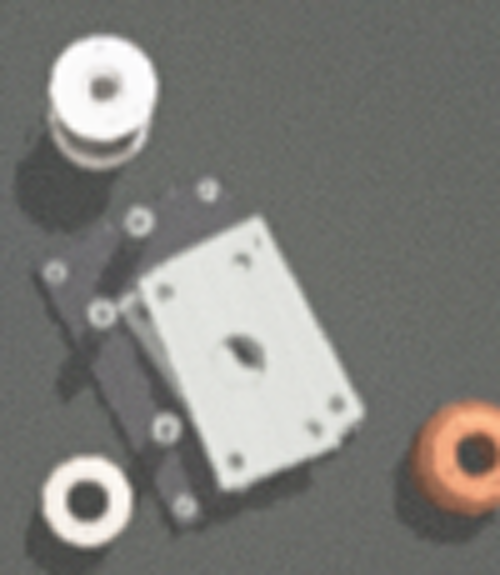

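View pics/t2.png

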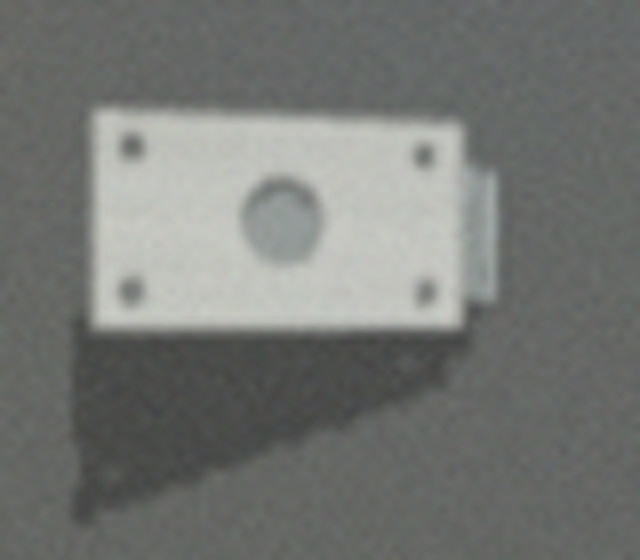

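View pics/s1.png

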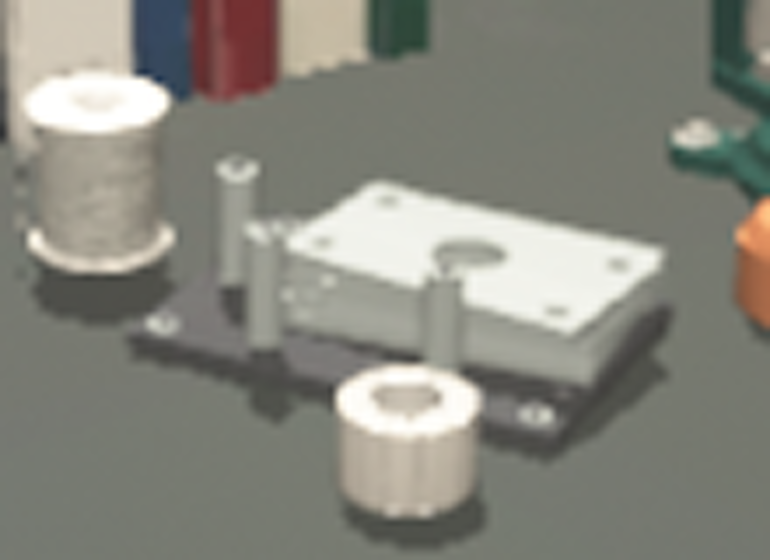

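View pics/s2.png

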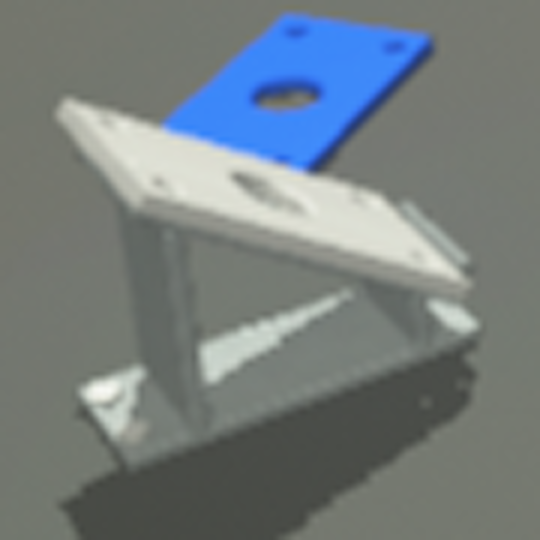

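```bash
cat > fit0.py <<'E'
from h import *
from scipy.optimize import least_squares
t=load('top0.pkl');s=load('scene0.pkl')
cv=lambda p,s_,o:(np.array(p,float)+.5)/s_-.5+np.array(o)
T1=lambda p:cv(p,5,(250,105));T2=lambda p:cv(p,8,(135,180));S1=lambda p:cv(p,7,(205,145));S2=lambda p:cv(p,6,(115,190))
pt=T1([(102,314),(166,429),(139,221)]);ps=S1([(264,231),(446,278),(238,167)])
L=np.array([(34,40,52),(-34,40,52),(67,0,52)])
def P(q,L,z0=0):
    c,s_=np.cos(q[2]),np.sin(q[2]);return np.c_[q[0]+c*L[:,0]-s_*L[:,1],q[1]+s_*L[:,0]+c*L[:,1],z0+L[:,2]]
for nm,use in(('top',[(t,pt)]),('both',[(t,pt),(s,ps)])):
    r=least_squares(lambda q:np.concatenate([(proj(f,P(q,L))-u).ravel() for f,u in use]),[400,0,0.5])
    print('jig',nm,r.x,np.round(r.fun,2))
q=r.x
# top blank
B=np.array([(60,33,32),(60,-33,32),(-60,-33,32),(-60,33,32)])
bt=T1([(140,283),(260,215),(362,412),(225,490)])
r2=least_squares(lambda x:(proj(t,P(x,B))-bt).ravel(),[q[0],q[1],q[2]])
d=r2.x-q;c,s_=np.cos(q[2]),np.sin(q[2]);print('blank4',r2.x,'local',c*d[0]+s_*d[1],-s_*d[0]+c*d[1],d[2],np.round(r2.fun,2))
# rest blank: local frame underside at z=60; tilt
a=np.radians(35)
def PB(x,zoff=6):
    Bl=np.array([(60,33,zoff),(60,-33,zoff),(-60,-33,zoff),(-60,33,zoff)])
    M=R.from_euler('ZY',[x[2],-a]).as_matrix();return Bl@M.T+[x[0],x[1],60]
# rest +x = world +y=image left; +y local= world -x = image down
rt=T2([(92,328),(92,108),(464,120),(464,328)]);rs=S2([(135,208),(62,105),(400,200),(468,285)])
for nm,use in(('top',[(t,rt)]),('both',[(t,rt),(s,rs*1.0)])):
    def fn(x):
        return np.concatenate([(proj(f,PB(x))-u)[:4 if f is t else 2].ravel() for f,u in use])
    r3=least_squares(fn,[350,150,1.57]);print('rest',nm,r3.x,np.round(r3.fun,2))
for n,p,z in(('spool',(104,88),60),('rotor',(473,452),35),('core',(88,500),31)):
    w=back(t,T1([p]),z)[0];d=w[:2]-q[:2];print(n,w,'local',c*d[0]+s_*d[1],-s_*d[0]+c*d[1])
E
python3 fit0.py
```

```text
jig top [5.89021311e+02 7.40436168e+01 5.01826812e-01] [-0.02 -0.1   0.02 -0.02 -0.    0.12]
jig both [5.88685088e+02 7.37189955e+01 4.95817813e-01] [ 0.13 -0.09  0.04  0.07  0.26  0.17  0.05  0.22 -0.36 -0.66 -0.09  0.83]
blank4 [5.84338403e+02 4.91067584e+01 4.47428314e-01] local -15.532557091431553 -19.580489254254026 -0.048389499028189065 [-0.03 -1.74 -1.5   1.25 -1.58  2.63  3.08 -2.12]
rest top [495.32482599 379.6763816    1.60167155] [ 0.29 -0.13  0.39  0.09 -0.49  0.37 -0.25 -0.3 ]
rest both [494.76382249 380.36786504   1.59545336] [-0.09 -0.02  0.18  0.2  -0.68  0.71 -0.6   0.04  0.71 -1.58 -0.45 -0.1 ]
spool [716.11774703 124.53803446  60.        ] local 136.26442467363492 -15.92682629289456
rotor [530.29026683 -67.50547412  35.        ] local -118.55061566482401 -96.43680582575425
core [505.11152373 132.09140326  31.        ] local -45.7388902826537 91.10341708950159
```

```bash
python3 - <<'E'
from h import *
t=load('top0.pkl');s=load('scene0.pkl')
def c2(f,x,y,w,h,k,n):
    im=f['image'][y:y+h,x:x+w,::-1].astype(float);im=np.clip((im-90)*1.6,0,255).astype(np.uint8)
    cv2.imwrite('pics/'+n,cv2.resize(im,None,fx=k,fy=k,interpolation=cv2.INTER_CUBIC))
c2(t,270,143,56,62,10,'t3.png');c2(s,240,165,64,40,12,'s3.png')
E
```

```text
(no output)
```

View pics/t3.png

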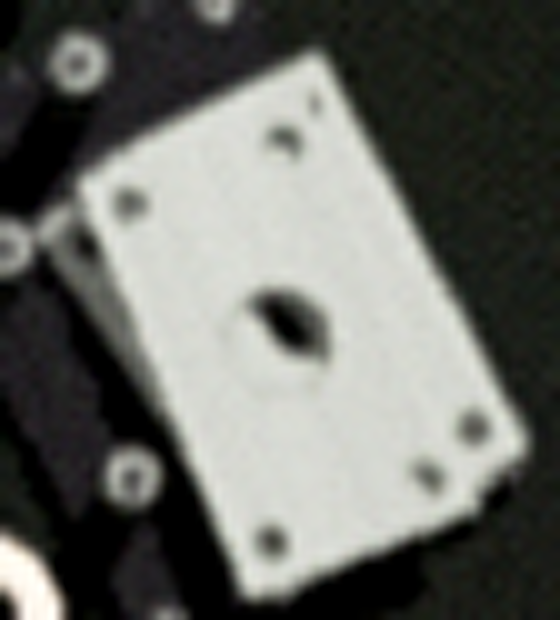

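View pics/s3.png

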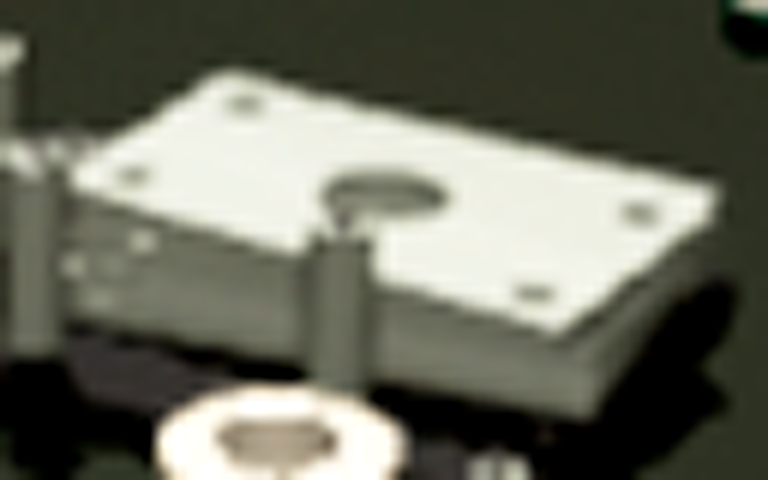

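```bash
cat >> fit0.py <<'E'
print('-----')
T3=lambda p:cv(p,10,(270,143));S3=lambda p:cv(p,12,(240,165))
qj=q
H=np.array([(48,22,32),(48,-22,32),(-48,22,32),(-48,-22,32)])
ht=T3([(130,203),(285,137),(270,540),(428,475)]);hs=S3([(135,176),(243,104),(533,293),(638,213)])
for use in([(t,ht)],[(s,hs)],[(t,ht),(s,hs)]):
    r2=least_squares(lambda x:np.concatenate([(proj(f,P(x,H))-u).ravel() for f,u in use]),[590,70,.5]);d=r2.x-q
    print('b4',r2.x,'local',c*d[0]+s_*d[1],-s_*d[0]+c*d[1],d[2],np.round(r2.fun,2))
print(T1(back(t,[[0,0]],0)[:,:2]*0)[:0])
B=np.array([(60,33,32),(60,-33,32),(-60,-33,32),(-60,33,32)]);print((proj(t,P(r2.x,B))-[270,143])*10)
E
python3 fit0.py | sed -n '/---/,$p'
```

```text
-----
b4 [5.79390845e+02 5.32141457e+01 3.88486326e-01] local -17.930235412875913 -13.613907560223012 -0.10733148769837625 [ 0.   -0.13 -0.05  0.26  0.14 -0.15 -0.09  0.02]
b4 [5.81165959e+02 5.07260447e+01 3.89759469e-01] local -17.552598077090792 -16.646903465656116 -0.10605834462257757 [-0.26  0.01  0.16  0.04  0.06 -0.07  0.04 -0.  ]
b4 [5.79511831e+02 5.25344804e+01 3.88768106e-01] local -18.1471701081708 -14.26928673945172 -0.10704970742338099 [ 0.26 -0.17  0.2   0.22  0.4  -0.2   0.18 -0.03 -0.49  0.41 -0.03  0.41
 -0.12  0.39 -0.1   0.42]
[]
[[ 71.93721937 170.67959646]
 [303.33838093  77.74769686]
 [482.19369072 496.83087165]
 [248.36687383 591.9721276 ]]
```

```bash
cat > go.py <<'E'
# usage: go.py x y z roll pitch yaw : prints delta from commanded pose (stored), stores rounded result.  'sync' resets to measured
import sys,json,os
from h import *
F='cmd.json'
def get():
    if os.path.exists(F):
        d=json.load(open(F));return np.array(d['p']),R.from_matrix(d['R'])
    return np.array([234.028,-579.534,404.681]),R.from_euler('xyz',[-3.14017686,0,.38384])
def put(p,r): json.dump(dict(p=list(map(float,p)),R=r.as_matrix().tolist()),open(F,'w'))
def sync():
    from rig import readout
    s=readout.sense();put(s['eef_pos'],R.from_euler('xyz',s['tcp_rot']))
def delta(p,r,store=True,nd=2):
    p0,r0=get();d=np.round(r0.inv().apply(np.array(p)-p0)/10,nd);v=np.round((r0.inv()*r).as_rotvec(),3)
    print('translation',(d+0).tolist(),'rot',(v+0).tolist())
    if store: put(p0+r0.apply(d*10),r0*R.from_rotvec(v))
if __name__=='__main__':
    if sys.argv[1]=='sync': sync()
    else:
        a=list(map(float,sys.argv[1:7]));delta(a[:3],R.from_euler('xyz',a[3:]))
E
python3 - <<'E'
from h import *
t=load('top0.pkl');print(back(t,np.array([[440,390],[420,430],[480,380]])/1.5625-.2,0))
E
python3 go.py 430 40 300 3.14159 0 1.0
```

```text
[[388.58081399  93.69435675   0.        ]
 [321.80689928 127.64721821   0.        ]
 [405.60101803  25.69560878   0.        ]]
translation [41.37, -50.09, 10.54] rot [-0.001, 0.0, -0.616]
```

>>> {"name": "step_arm", "arguments": {"deltas": [{"translation":[10,-12.5,0],"rot":[0,0,-0.15]},{"translation":[20,-25,0],"rot":[0,0,-0.3]},{"translation":[30,-37,4],"rot":[0,0,-0.45]},{"translation":[41.37,-50.09,10.54],"rot":[-0.001,0,-0.616]},{"translation":[41.37,-50.09,10.54],"rot":[-0.001,0,-0.616]},{"translation":[41.37,-50.09,10.54],"rot":[-0.001,0,-0.616]},{"translation":[41.37,-50.09,10.54],"rot":[-0.001,0,-0.616]},{"translation":[41.37,-50.09,10.54],"rot":[-0.001,0,-0.616]}], "grip": 50, "squeeze": 50}}

```text
clock: 1.1
eef_pos: [382.1, -107.7, 332.4]
tcp_rot: [3.14, 0.0, 0.999]
contact_force: [1.0, -0.8, -0.6]
opening: 0.805
```

>>> {"name": "step_arm", "arguments": {"deltas": [{"translation":[0,0,0],"rot":[0,0,0]},{"translation":[0,0,0],"rot":[0,0,0]}]}}

```text
clock: 1.35
eef_pos: [382.0, -109.4, 332.6]
tcp_rot: [3.141, 0.001, 1.001]
contact_force: [0.2, -0.1, 0.2]
opening: 0.803
```

```bash
python3 go.py sync; cat cmd.json; python3 go.py 430 40 176 3.14159 0 1.0
```

```text
{"p": [381.9835891118616, -109.42407782072529, 332.6154685010445], "R": [[0.5390396822145019, 0.8422803044524392, 0.00033125457753149746], [0.8422801087773881, -0.5390391641156927, -0.0009989531552765834], [-0.0006628393771780101, 0.000817484532963701, -0.9999994461813458]]}translation [15.18, -4.02, 15.65] rot [0.001, 0.001, 0.001]
```

>>> {"name": "step_arm", "arguments": {"deltas": [{"translation":[5,-1.3,4],"rot":[0,0,0]},{"translation":[10,-2.7,8],"rot":[0,0,0]},{"translation":[15.2,-4,12],"rot":[0,0,0]},{"translation":[15.2,-4,14.5],"rot":[0,0,0]},{"translation":[15.2,-4,14.5],"rot":[0,0,0]},{"translation":[15.2,-4,14.8],"rot":[0,0,0]},{"translation":[15.2,-4,14.8],"rot":[0,0,0]}]}}

```text
clock: 2.22
eef_pos: [430.9, 38.8, 185.6]
tcp_rot: [3.139, -0.001, 0.998]
contact_force: [0.4, -0.3, 0.5]
opening: 0.803
```

>>> {"name": "step_arm", "arguments": {"deltas": [{"translation":[0,0,0.4],"rot":[0,0,0]},{"translation":[0,0,0.7],"rot":[0,0,0]}]}}

```text
clock: 2.48
eef_pos: [430.7, 39.6, 177.9]
tcp_rot: [3.14, -0.0, 0.999]
contact_force: [0.6, -0.5, 0.4]
opening: 0.801
```

```bash
python3 - <<'E'
from rig import readout, imaging
from h import *
f=imaging.grab_frame('scene');pickle.dump(f,open('scene1.pkl','wb'))
u=proj(f,[[430,40,0],[430,40,8]]);print(u,readout.sense()['eef_pos'])
x,y=map(int,u[0]);crop(f,x-50,y-45,100,75,8,'s4.png')
E
```

```text
[[315.10355052 216.55983107]
 [315.39083337 213.48550617]] [430.50223065  39.70653619 177.44624026]
```

View pics/s4.png

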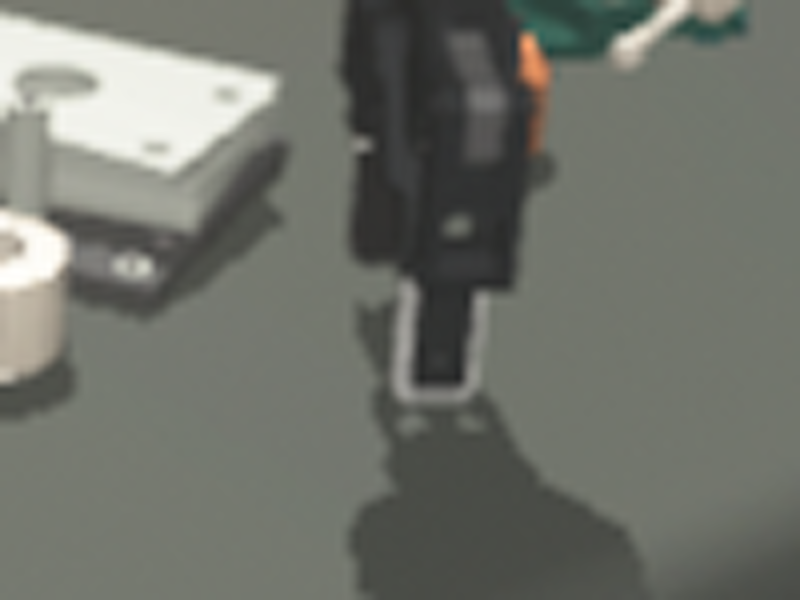

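>>> {"name": "step_arm", "arguments": {"deltas": [{"translation":[0,0,0.2],"rot":[0,0,0]},{"translation":[0,0,0.4],"rot":[0,0,0]},{"translation":[0,0,0.4],"rot":[0,0,0]}]}}

```text
clock: 2.9
eef_pos: [430.5, 39.9, 173.4]
tcp_rot: [3.141, 0.001, 1.0]
contact_force: [-0.3, 0.1, 0.0]
opening: 0.804
```

>>> {"name": "step_arm", "arguments": {"deltas": [{"translation":[0,0,0.2],"rot":[0,0,0]},{"translation":[0,0,0.2],"rot":[0,0,0]}]}}

```text
clock: 3.15
eef_pos: [430.5, 39.9, 171.4]
tcp_rot: [3.141, 0.0, 1.0]
contact_force: [-0.1, -0.0, -0.8]
opening: 0.804
```

>>> {"name": "step_arm", "arguments": {"deltas": [{"translation":[0,0,0.2],"rot":[0,0,0]},{"translation":[0,0,0.2],"rot":[0,0,0]}]}}

```text
clock: 3.4
eef_pos: [430.5, 39.8, 169.4]
tcp_rot: [3.141, 0.0, 1.0]
contact_force: [0.8, 0.6, 0.4]
opening: 0.803
```

>>> {"name": "step_arm", "arguments": {"deltas": [{"translation":[0,0,0.15],"rot":[0,0,0]},{"translation":[0,0,0.15],"rot":[0,0,0]}]}}

```text
clock: 3.65
eef_pos: [430.5, 39.9, 168.0]
tcp_rot: [3.141, 0.0, 1.0]
contact_force: [0.1, 0.2, -0.2]
opening: 0.801
```

>>> {"name": "step_arm", "arguments": {"deltas": [{"translation":[0,0,0.1],"rot":[0,0,0]},{"translation":[0,0,0.1],"rot":[0,0,0]}]}}

```text
clock: 3.9
eef_pos: [430.5, 39.9, 167.0]
tcp_rot: [3.141, 0.0, 1.0]
contact_force: [-0.6, -0.3, -0.6]
opening: 0.801
```

>>> {"name": "step_arm", "arguments": {"deltas": [{"translation":[0,0,0.1],"rot":[0,0,0]},{"translation":[0,0,0.1],"rot":[0,0,0]}]}}

```text
clock: 4.15
eef_pos: [430.6, 39.9, 166.1]
tcp_rot: [3.141, 0.0, 1.0]
contact_force: [-0.4, 0.2, 2.3]
opening: 0.803
```

```bash
python3 go.py sync; python3 go.py 430 40 300 3.14159 0 1.0;  python3 go.py 498.8 240.4 259.5 3.14159 -0.611 1.598;python3 go.py 497.6 286.2 193.9 3.14159 -0.611 1.598
```

```text
translation [-0.03, -0.04, -13.39] rot [0.001, 0.0, 0.0]
translation [20.58, -5.05, 4.05] rot [0.183, 0.593, -0.579]
translation [-0.01, 0.01, 8.0] rot [0.0, 0.0, 0.0]
```

>>> {"name": "step_arm", "arguments": {"deltas": [{"translation":[0,0,-3],"rot":[0,0,0]},{"translation":[0,0,-8],"rot":[0,0,0]},{"translation":[0,0,-13.39],"rot":[0,0,0]},{"translation":[0,0,-13.39],"rot":[0,0,0]}], "grip": 15}}

```text
clock: 4.65
eef_pos: [431.9, 40.1, 303.5]
tcp_rot: [3.135, -0.004, 1.0]
contact_force: [-0.1, -0.2, -0.5]
opening: 0.94
```

>>> {"name": "step_arm", "arguments": {"deltas": [{"translation":[4,-1,0.5],"rot":[0.03,0.1,-0.1]},{"translation":[8,-2,1.2],"rot":[0.06,0.2,-0.2]},{"translation":[12.5,-3,2],"rot":[0.095,0.3,-0.3]},{"translation":[16.5,-4,3],"rot":[0.13,0.42,-0.41]},{"translation":[20.58,-5.05,4.05],"rot":[0.16,0.52,-0.51]},{"translation":[20.58,-5.05,4.05],"rot":[0.183,0.593,-0.579]},{"translation":[20.58,-5.05,4.05],"rot":[0.183,0.593,-0.579]},{"translation":[20.58,-5.05,4.05],"rot":[0.183,0.593,-0.579]}]}}

```text
clock: 5.65
eef_pos: [499.0, 239.9, 258.7]
tcp_rot: [-3.14, -0.609, 1.595]
contact_force: [-0.9, -0.7, -1.2]
opening: 0.944
```

```bash
python3 - <<'E'
from rig import readout, imaging
from h import *
for n in('scene','top'):
    f=imaging.grab_frame(n);pickle.dump(f,open(n+'2.pkl','wb'))
s=readout.sense();print(s['eef_pos'],s['tcp_rot'],s['qpos'])
M=R.from_euler('xyz',s['tcp_rot']);print('tip line',s['eef_pos']+M.apply([0,0,163.5+80]))
crop(load('scene2.pkl'),95,150,130,110,6,'s5.png');crop(load('top2.pkl'),130,150,110,100,6,'t5.png')
E
```

```text
[499.11442888 240.09106649 259.33023804] [ 3.14154072 -0.60949161  1.59656633] [ 0.27522508  0.43677331  1.98634616  0.90769305  0.78084702 -0.43669625]
tip line [495.53534265 379.43685196  59.67505476]
```

View pics/s5.png

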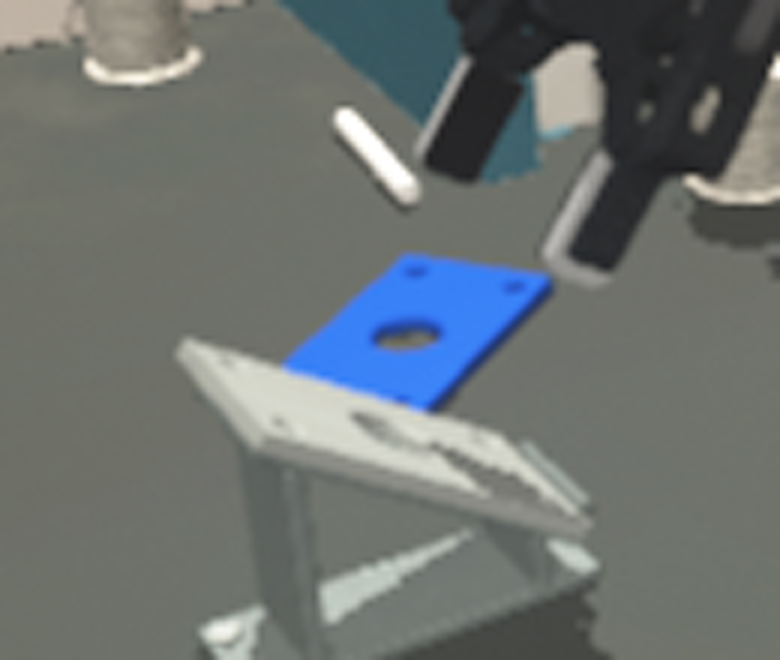

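View pics/t5.png

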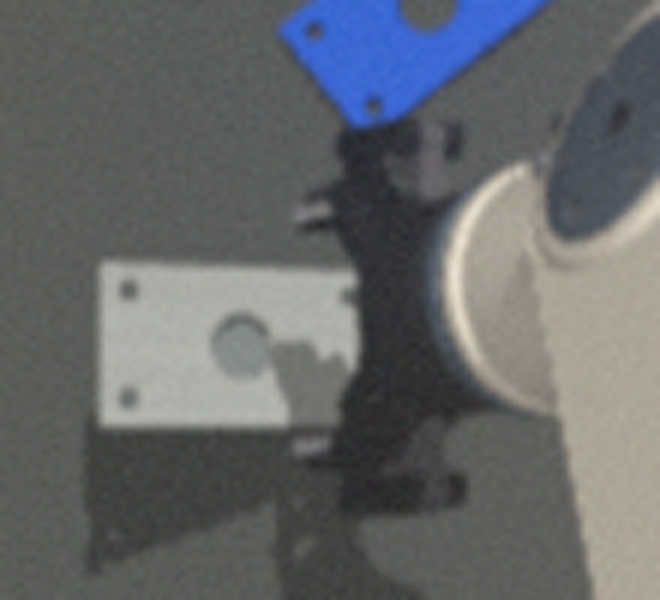

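```bash
python3 - <<'E'
from h import *
from rig import readout
s=readout.sense();M=R.from_euler('xyz',s['tcp_rot']);p=s['eef_pos']
t=load('top2.pkl');sc=load('scene2.pkl')
for y in(-40,40):
    for f,o in((t,(130,150)),(sc,(95,150))):
        print(y,((proj(f,[p+M.apply([0,y,161])])-o)+.5)*6)
a=np.radians(35);Rb=R.from_euler('ZY',[1.598,-a])
for c in [(60,33,6),(60,-33,6),(-60,-33,6),(-60,33,6)]:
    P=Rb.apply(c)+[495,380,60];print(c,((proj(t,[P])-(130,150))+.5)*6,((proj(sc,[P])-(95,150))+.5)*6)
E
```

```text
-40 [[318.91496497 434.58276001]]
-40 [[562.62606477 271.43556403]]
40 [[318.57000845 229.78771691]]
40 [[447.20319618 176.92092894]]
(60, 33, 6) [[ 99.99869116 425.97870575]] [[261.19653486 438.35621408]]
(60, -33, 6) [[101.19458306 262.26687134]] [[180.60153777 344.46563471]]
(-60, -33, 6) [[374.95952614 273.7684974 ]] [[495.39752618 440.21401916]]
(-60, 33, 6) [[375.84904219 425.76311122]] [[587.43521233 529.81899804]]
```

>>> {"name": "step_arm", "arguments": {"deltas": [{"translation":[0,0,3],"rot":[0,0,0]},{"translation":[0,0,6],"rot":[0,0,0]},{"translation":[0,0,7.5],"rot":[0,0,0]},{"translation":[0,0,8],"rot":[0,0,0]},{"translation":[0,0,8],"rot":[0,0,0]}]}}

```text
clock: 6.38
eef_pos: [498.1, 286.2, 194.1]
tcp_rot: [3.141, -0.611, 1.598]
contact_force: [-0.7, 0.2, -0.4]
opening: 0.94
```

```bash
python3 - <<'E'
from rig import readout, imaging
from h import *
for n in('scene','top'):
    f=imaging.grab_frame(n);pickle.dump(f,open(n+'3.pkl','wb'))
s=readout.sense();print(s['eef_pos'],s['tcp_rot'],s['contact_force'])
M=R.from_euler('xyz',s['tcp_rot']);print('tip line',s['eef_pos']+M.apply([0,0,163.5]))
crop(load('scene3.pkl'),105,170,110,90,7,'s6.png')
E
```

```text
[498.35303402 286.01101121 194.52791182] [ 3.13997024 -0.61113469  1.59837736] [-0.16905442 -0.25535971 -0.35715633]
tip line [496.03099176 379.79835428  60.62200307]
```

View pics/s6.png

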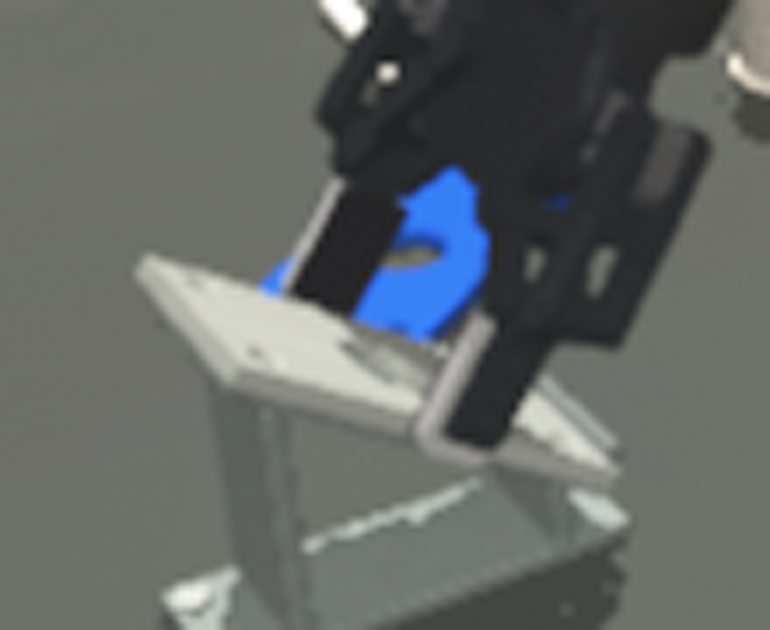

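>>> {"name": "step_arm", "arguments": {"deltas": [{"translation":[0,0,0.1],"rot":[0,0,0]},{"translation":[0,0,0.1],"rot":[0,0,0]},{"translation":[0,0,0.1],"rot":[0,0,0]},{"translation":[0,0,0.1],"rot":[0,0,0]},{"translation":[0,0,0.1],"rot":[0,0,0]},{"translation":[0,0,0.1],"rot":[0,0,0]}], "grip": 255, "squeeze": 50}}

```text
clock: 7.22
eef_pos: [498.4, 286.4, 193.9]
tcp_rot: [3.14, -0.611, 1.598]
contact_force: [-0.5, -5.1, 7.9]
opening: 0.754
```

>>> {"name": "step_arm", "arguments": {"deltas": [{"translation":[0,0,-1],"rot":[0,0,0]},{"translation":[0,0,-3],"rot":[0,0,0]},{"translation":[0,0,-5],"rot":[0,0,0]},{"translation":[0,0,-6],"rot":[0,0,0]},{"translation":[0,0,-6],"rot":[0,0,0]}]}}

```text
clock: 7.85
eef_pos: [499.2, 252.0, 243.0]
tcp_rot: [3.139, -0.611, 1.598]
contact_force: [-0.3, -0.0, -0.5]
opening: 0.755
```

```bash
python3 - <<'E'
from rig import readout, imaging
from h import *
f=imaging.grab_frame('scene');pickle.dump(f,open('scene4.pkl','wb'))
s=readout.sense();print(s['eef_pos'],s['tcp_rot'],s['contact_force'],s['opening'])
crop(f,105,150,120,105,6,'s7.png')
E
python3 go.py sync
python3 go.py 500 180 330 3.14159 0 1.2
```

```text
[499.04788726 252.22502561 242.41554744] [ 3.14030179 -0.61098695  1.59811288] [-0.13943356 -1.39151026 -1.04544722] 0.7536397533893859
translation [-0.89, -0.09, -11.32] rot [-0.12, -0.603, 0.385]
```

View pics/s7.png

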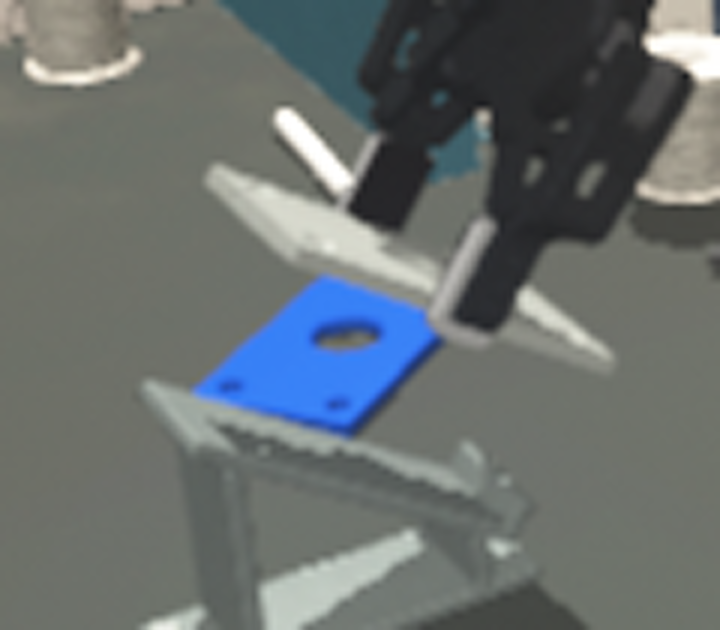

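>>> {"name": "step_arm", "arguments": {"deltas": [{"translation":[-0.1,0,-1.5],"rot":[-0.02,-0.1,0.06]},{"translation":[-0.2,0,-3],"rot":[-0.04,-0.2,0.12]},{"translation":[-0.4,0,-5],"rot":[-0.06,-0.3,0.19]},{"translation":[-0.6,0,-7],"rot":[-0.08,-0.4,0.26]},{"translation":[-0.8,-0.1,-9.3],"rot":[-0.1,-0.5,0.32]},{"translation":[-0.89,-0.09,-11.32],"rot":[-0.12,-0.603,0.385]},{"translation":[-0.89,-0.09,-11.32],"rot":[-0.12,-0.603,0.385]},{"translation":[-0.89,-0.09,-11.32],"rot":[-0.12,-0.603,0.385]}]}}

```text
clock: 8.9
eef_pos: [499.6, 180.7, 328.8]
tcp_rot: [-3.139, -0.001, 1.202]
contact_force: [0.6, -0.6, -1.1]
opening: 0.753
```

```bash
python3 go.py 587.4 64 252 3.14159 0 0.498
```

```text
translation [-7.65, 12.35, 7.8] rot [0.0, 0.0, 0.702]
```

>>> {"name": "step_arm", "arguments": {"deltas": [{"translation":[-1.3,2,0.8],"rot":[0,0,0.12]},{"translation":[-2.6,4.1,1.6],"rot":[0,0,0.24]},{"translation":[-4,6.5,3],"rot":[0,0,0.38]},{"translation":[-5.3,8.6,4.5],"rot":[0,0,0.5]},{"translation":[-6.6,10.6,6],"rot":[0,0,0.62]},{"translation":[-7.65,12.35,7.8],"rot":[0,0,0.702]},{"translation":[-7.65,12.35,7.8],"rot":[0,0,0.702]},{"translation":[-7.65,12.35,7.8],"rot":[0,0,0.702]}]}}

```text
clock: 9.9
eef_pos: [586.9, 64.6, 251.3]
tcp_rot: [-3.14, 0.001, 0.5]
contact_force: [0.2, -0.2, -3.0]
opening: 0.752
```

```bash
python3 - <<'E'
from rig import readout, imaging
from h import *
f=imaging.grab_frame('scene');pickle.dump(f,open('scene5.pkl','wb'))
s=readout.sense();print(s['eef_pos'],s['tcp_rot'],s['contact_force'],s['opening'])
crop(f,200,120,110,100,7,'s8.png')
o=proj(f,[[587.4,64,82+6]]);print((o-[200,120])*7)
E
```

```text
[586.98733271  64.81024294 251.70622759] [-3.14034535e+00  7.33670069e-04  5.00425945e-01] [-0.16264398  0.38673473 -2.09045506] 0.7543679566358096
[[463.52108283 281.36504536]]
```

View pics/s8.png

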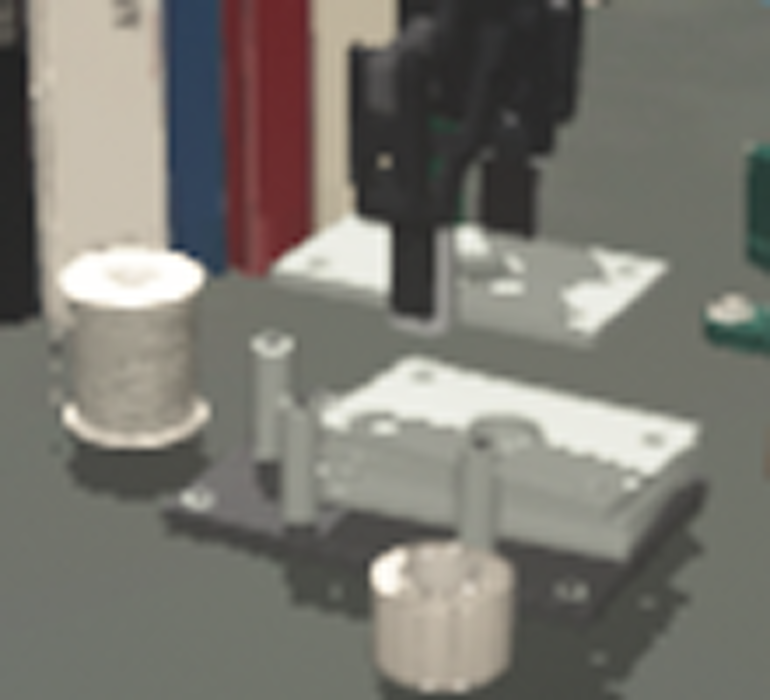

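>>> {"name": "step_arm", "arguments": {"deltas": [{"translation":[0,0,1.5],"rot":[0,0,0]},{"translation":[0,0,3],"rot":[0,0,0]},{"translation":[0,0,4],"rot":[0,0,0]},{"translation":[0,0,4.6],"rot":[0,0,0]},{"translation":[0,0,5],"rot":[0,0,0]},{"translation":[0,0,5.1],"rot":[0,0,0]},{"translation":[0,0,5.1],"rot":[0,0,0]}]}}

```text
clock: 10.82
eef_pos: [587.4, 64.2, 200.9]
tcp_rot: [-3.141, 0.0, 0.499]
contact_force: [-0.7, -0.1, -2.0]
opening: 0.758
```

```bash
python3 - <<'E'
from rig import readout, imaging
from h import *
f=imaging.grab_frame('scene');pickle.dump(f,open('scene6.pkl','wb'))
s=readout.sense();print(s['eef_pos'],s['tcp_rot'],s['contact_force'],s['opening'])
crop(f,215,140,90,75,8,'s9.png')
E
```

```text
[587.44178474  64.20385392 200.97677544] [-3.14138335e+00  3.72844786e-04  4.98763367e-01] [-0.33758264 -0.63867196 -0.58776495] 0.7560240724158023
```

View pics/s9.png

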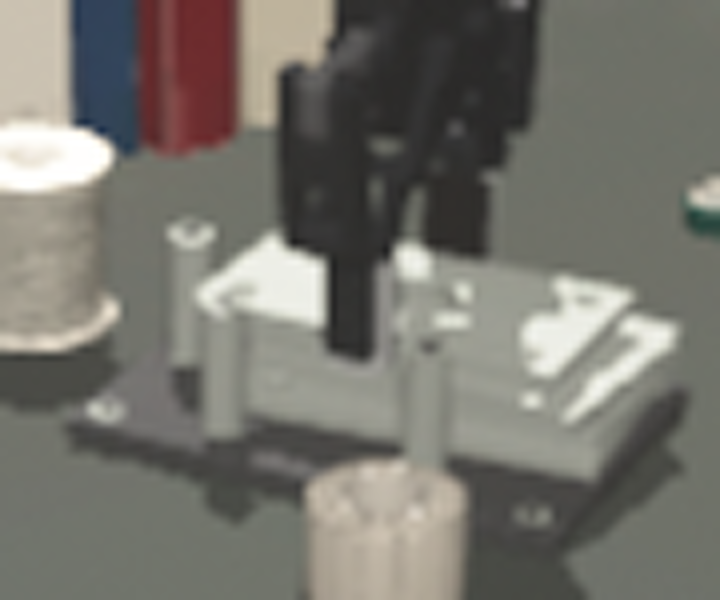

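>>> {"name": "step_arm", "arguments": {"deltas": [{"translation":[0,0,0.1],"rot":[0,0,0]},{"translation":[0,0,0.1],"rot":[0,0,0]}]}}

```text
clock: 11.12
eef_pos: [587.3, 64.2, 199.8]
tcp_rot: [-3.141, 0.001, 0.499]
contact_force: [0.1, 0.1, -1.6]
opening: 0.752
```

>>> {"name": "step_arm", "arguments": {"deltas": [{"translation":[0,0,0.1],"rot":[0,0,0]},{"translation":[0,0,0.1],"rot":[0,0,0]}]}}

```text
clock: 11.38
eef_pos: [587.4, 64.2, 199.4]
tcp_rot: [-3.141, 0.001, 0.499]
contact_force: [-2.7, -1.0, 6.8]
opening: 0.756
```

>>> {"name": "step_arm", "arguments": {"deltas": [{"translation":[0,0,0],"rot":[0,0,0]},{"translation":[0,0,0],"rot":[0,0,0]},{"translation":[0,0,0],"rot":[0,0,0]}], "grip": 35}}

```text
clock: 11.75
eef_pos: [587.3, 64.2, 198.6]
tcp_rot: [-3.141, 0.001, 0.499]
contact_force: [0.1, 0.4, -0.6]
opening: 0.862
```

>>> {"name": "step_arm", "arguments": {"deltas": [{"translation":[0,0,-1],"rot":[0,0,0]},{"translation":[0,0,-3],"rot":[0,0,0]},{"translation":[0,0,-7],"rot":[0,0,0]},{"translation":[0,0,-12],"rot":[0,0,0]},{"translation":[0,-6,-16],"rot":[0,0,0]},{"translation":[0,12,-16],"rot":[0,0,0]},{"translation":[0,18,-16],"rot":[0,0,0]},{"translation":[0,18,-16],"rot":[0,0,0]}]}}

```text
clock: 12.75
eef_pos: [652.9, -55.6, 360.1]
tcp_rot: [3.141, -0.001, 0.5]
contact_force: [-0.0, 1.0, 0.2]
opening: 0.863
```

```bash
cat > look.py <<'E'
import sys
from rig import readout, imaging
from h import *
k=sys.argv[1]
for n in('scene','top'):
    f=imaging.grab_frame(n);pickle.dump(f,open(n+k+'.pkl','wb'))
    x,y,w,h,z=(235,150,75,65,10) if n=='scene' else (262,132,70,72,8)
    im=f['image'][y:y+h,x:x+w,::-1].astype(float);im=np.clip((im-60)*1.3,0,255).astype(np.uint8)
    cv2.imwrite(f'pics/{n}{k}.png',cv2.resize(im,None,fx=z,fy=z,interpolation=cv2.INTER_CUBIC))
s=readout.sense();print(s['clock'],s['eef_pos'],s['tcp_rot'],s['contact_force'],s['opening'])
E
python3 look.py 7; python3 go.py sync
```

```text
12.85 [654.32600489 -59.42109619 359.87724643] [ 3.13825495e+00 -1.92535149e-03  4.95349679e-01] [0.48640569 0.05224853 0.25259647] 0.8655610122414126
```

View pics/scene7.png

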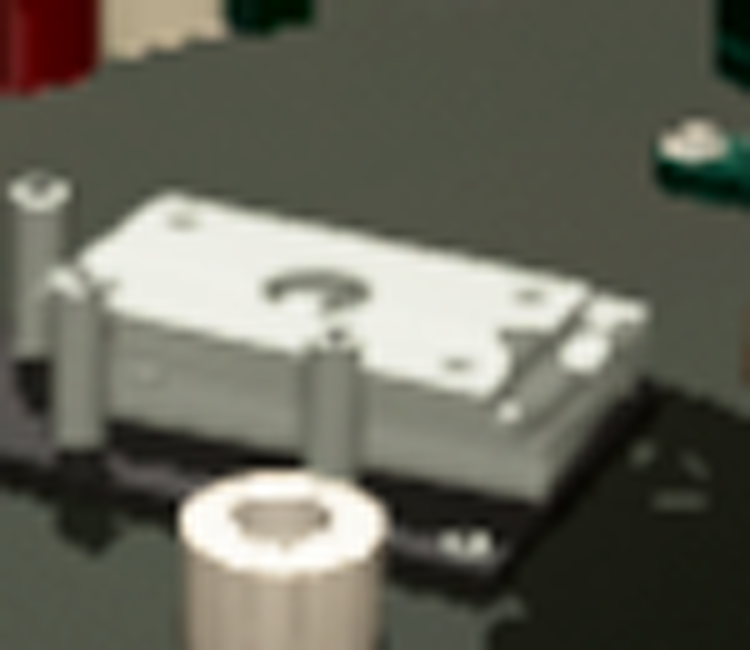

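View pics/top7.png

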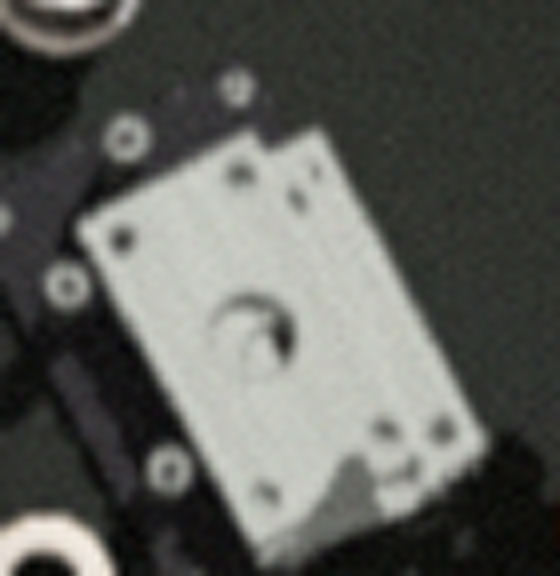

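```bash
cat > jg.py <<'E'
# jg.py lx ly z dyaw : delta to jig-local pose ; jg.py now : measured local
import sys
from go import *
J=np.array([588.8,73.9]);Y=.498
C=np.array([[np.cos(Y),-np.sin(Y)],[np.sin(Y),np.cos(Y)]])
if sys.argv[1]=='now':
    from rig import readout
    s=readout.sense();l=C.T@(s['eef_pos'][:2]-J);f=C.T@s['contact_force'][:2];print(s['clock'],'local',l.round(2),s['eef_pos'][2].round(2),s['tcp_rot'].round(4),'F',f.round(1),s['contact_force'][2].round(1),s['opening'])
else:
    a=list(map(float,sys.argv[1:5]));delta([*(J+C@a[:2]),a[2]],R.from_euler('xyz',[np.pi,0,Y+a[3]]))
E
python3 jg.py now; python3 jg.py 0 -85 260 1.5708; python3 jg.py 0 -85 179.2 1.5708
```

```text
12.85 local [  -6.12 -148.43] 359.88 [ 3.1383e+00 -1.9000e-03  4.9530e-01] F [ 0.5 -0.2] 0.3 0.8655610122414126
translation [0.58, -6.38, 9.97] rot [0.004, 0.001, -1.573]
translation [0.0, 0.0, 8.08] rot [0.0, 0.0, 0.0]
```

>>> {"name": "step_arm", "arguments": {"deltas": [{"translation":[0,0,0],"rot":[0,0,-0.18]},{"translation":[0,0,0],"rot":[0,0,-0.36]},{"translation":[0,0,2],"rot":[0,0,-0.54]},{"translation":[0,0,4],"rot":[0,0,-0.72]},{"translation":[0,0,6],"rot":[0,0,-0.9]},{"translation":[0,0,8],"rot":[0,0,-1.08]},{"translation":[0,0,8],"rot":[0,0,-1.26]},{"translation":[0,0,8],"rot":[0,0,-1.26]}], "grip": 93}}

```text
clock: 13.85
eef_pos: [652.1, -54.4, 278.8]
tcp_rot: [-3.141, -0.0, 1.758]
contact_force: [0.5, -0.1, 0.1]
opening: 0.633
```

```bash
python3 go.py sync;python3 jg.py now; python3 jg.py 0 -85 260 1.5708; python3 jg.py 0 -85 179.2 1.5708
```

```text
13.85 local [  -5.67 -142.98] 278.83 [-3.1414 -0.      1.7577] F [ 0.4 -0.3] 0.1 0.6328836662037679
translation [5.69, -1.23, 1.88] rot [0.0, 0.0, -0.311]
translation [0.0, 0.0, 8.08] rot [0.0, 0.0, 0.0]
```

>>> {"name": "step_arm", "arguments": {"deltas": [{"translation":[2,-0.4,0.6],"rot":[0,0,-0.15]},{"translation":[4,-0.8,1.2],"rot":[0,0,-0.311]},{"translation":[5.69,-1.23,1.88],"rot":[0,0,-0.311]},{"translation":[5.69,-1.23,1.88],"rot":[0,0,-0.311]},{"translation":[5.69,-1.23,1.88],"rot":[0,0,-0.311]}]}}

```text
clock: 14.48
eef_pos: [629.8, -1.3, 259.5]
tcp_rot: [-3.141, 0.0, 2.067]
contact_force: [-0.6, 0.1, -0.2]
opening: 0.635
```

```bash
python3 look.py 8; python3 jg.py now; python3 - <<'E'
from h import *
crop(load('top8.pkl'),250,110,110,100,6,'t8.png')
E
```

```text
14.575 [629.82694869  -1.62771201 259.35092065] [-3.14139756e+00  1.31498739e-04  2.06771254e+00] [ 0.77542745 -0.00866115 -0.11614277] 0.6325824601696498
14.575 local [-3.000e-02 -8.595e+01] 259.35 [-3.1414e+00  1.0000e-04  2.0677e+00] F [ 0.7 -0.4] -0.1 0.6325824601696498
```

View pics/t8.png

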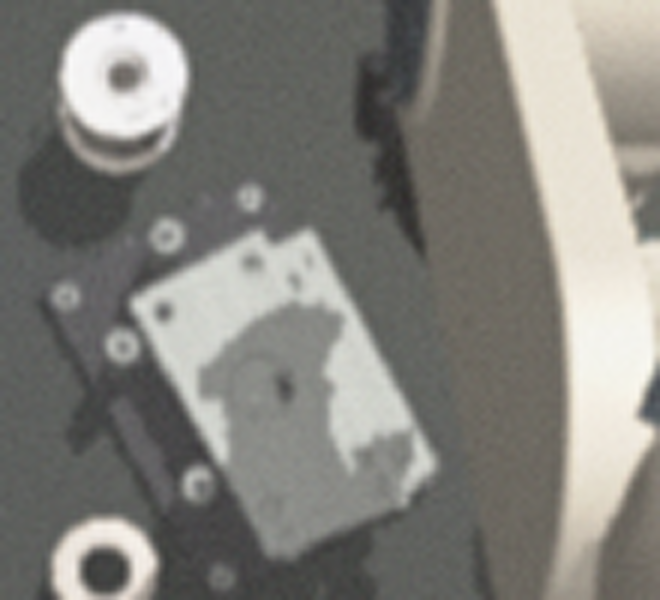

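>>> {"name": "step_arm", "arguments": {"deltas": [{"translation":[0,0,3],"rot":[0,0,0]},{"translation":[0,0,5.5],"rot":[0,0,0]},{"translation":[0,0,7],"rot":[0,0,0]},{"translation":[0,0,7.8],"rot":[0,0,0]},{"translation":[0,0,8.0],"rot":[0,0,0]},{"translation":[0,0,8.0],"rot":[0,0,0]}]}}

```text
clock: 15.32
eef_pos: [629.7, -1.2, 179.5]
tcp_rot: [-3.142, 0.0, 2.07]
contact_force: [-0.3, -0.0, 0.8]
opening: 0.634
```

```bash
python3 look.py 9; python3 jg.py now
```

```text
15.425 [629.7049841   -1.11996834 179.69658447] [3.14139755e+00 1.59932186e-04 2.06969445e+00] [-0.41115791  0.17424303  0.62830006] 0.631313154898171
15.425 local [  0.1  -85.45] 179.7 [3.1414e+00 2.0000e-04 2.0697e+00] F [-0.3  0.3] 0.6 0.631313154898171
```

View pics/scene9.png

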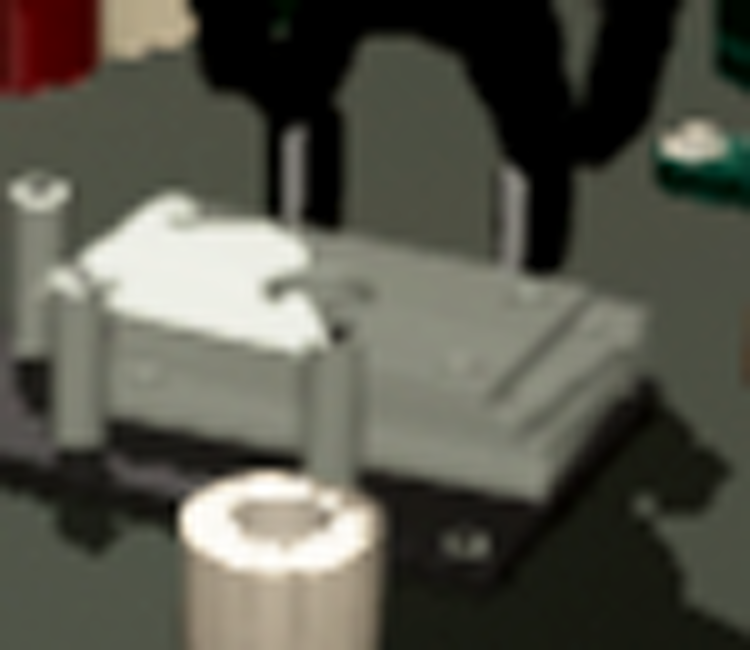

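>>> {"name": "step_arm", "arguments": {"deltas": [{"translation":[0.6,0,0],"rot":[0,0,0]},{"translation":[1.2,0,0],"rot":[0,0,0]},{"translation":[1.6,0,0],"rot":[0,0,0]},{"translation":[2.0,0,0],"rot":[0,0,0]}]}}

```text
clock: 15.92
eef_pos: [619.9, 16.6, 179.2]
tcp_rot: [-3.141, 0.0, 2.07]
contact_force: [1.3, -1.9, 0.2]
opening: 0.634
```

>>> {"name": "step_arm", "arguments": {"deltas": [{"translation":[0.4,0,0],"rot":[0,0,0]},{"translation":[0.8,0,0],"rot":[0,0,0]},{"translation":[1.1,0,0],"rot":[0,0,0]},{"translation":[1.4,0,0],"rot":[0,0,0]}]}}

```text
clock: 16.42
eef_pos: [613.2, 28.8, 179.1]
tcp_rot: [-3.141, -0.0, 2.07]
contact_force: [2.2, -3.4, 1.7]
opening: 0.638
```

```bash
python3 look.py 10; python3 jg.py now
```

```text
16.525 [612.98456208  28.98352516 178.99868246] [-3.14085029e+00 -5.36367197e-04  2.06976512e+00] [ 1.12423904 -1.32109661  1.50867791] 0.636050568077451
16.525 local [ -0.21 -51.01] 179.0 [-3.1409e+00 -5.0000e-04  2.0698e+00] F [ 0.4 -1.7] 1.5 0.636050568077451
```

View pics/scene10.png

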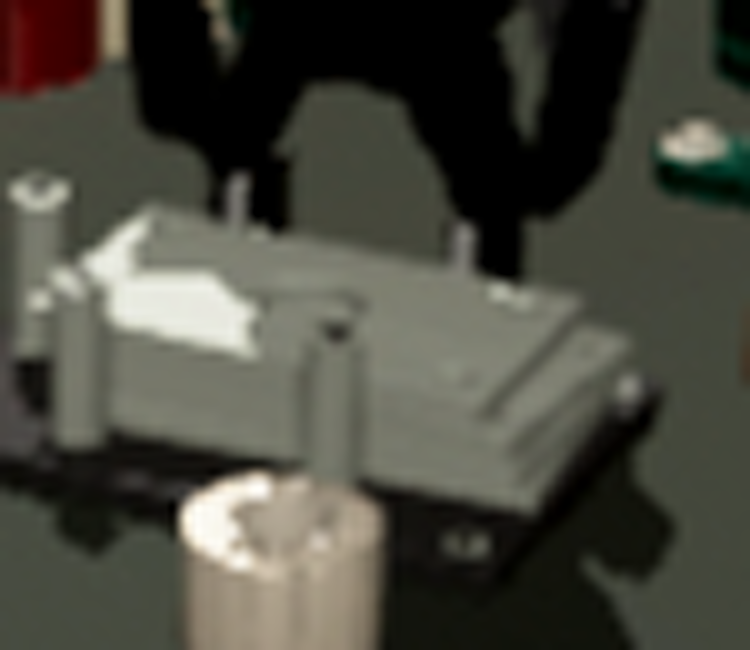

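View pics/top10.png

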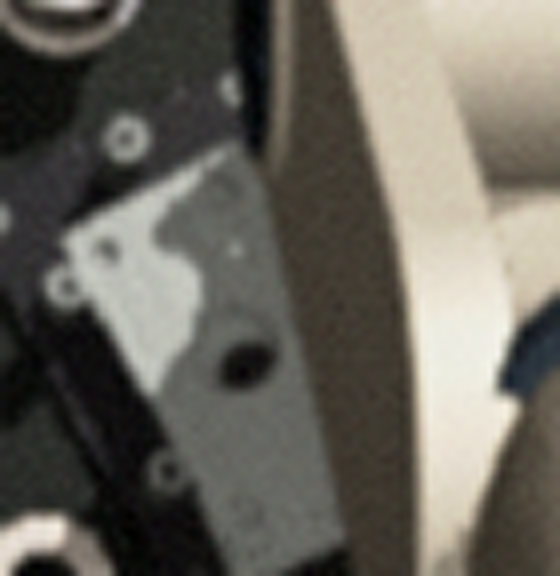

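>>> {"name": "step_arm", "arguments": {"deltas": [{"translation":[0.2,0,0],"rot":[0,0,0]},{"translation":[0.4,0,0],"rot":[0,0,0]},{"translation":[0.4,0,0],"rot":[0,0,0]}]}}

```text
clock: 16.9
eef_pos: [611.1, 32.0, 179.0]
tcp_rot: [-3.141, -0.0, 2.07]
contact_force: [1.4, -4.5, 1.7]
opening: 0.632
```

>>> {"name": "step_arm", "arguments": {"deltas": [{"translation":[0.1,0,0],"rot":[0,0,0]},{"translation":[0.2,0,0],"rot":[0,0,0]},{"translation":[0.2,0,0],"rot":[0,0,0]}]}}

```text
clock: 17.27
eef_pos: [610.3, 33.6, 178.9]
tcp_rot: [-3.141, 0.0, 2.07]
contact_force: [2.3, -6.5, 1.2]
opening: 0.637
```

>>> {"name": "step_arm", "arguments": {"deltas": [{"translation":[0.1,0,0],"rot":[0,0,0]},{"translation":[0.1,0,0],"rot":[0,0,0]}]}}

```text
clock: 17.52
eef_pos: [610.0, 34.3, 179.0]
tcp_rot: [-3.141, 0.001, 2.07]
contact_force: [3.9, -8.8, -1.3]
opening: 0.637
```

>>> {"name": "step_arm", "arguments": {"deltas": [{"translation":[0.1,0,0],"rot":[0,0,0]},{"translation":[0.1,0,0],"rot":[0,0,0]}]}}

```text
clock: 17.77
eef_pos: [609.8, 34.7, 179.0]
tcp_rot: [-3.141, 0.002, 2.071]
contact_force: [4.0, -11.4, -0.3]
opening: 0.635
```

```bash
python3 look.py 11; python3 jg.py now
```

```text
17.875 [609.83658091  34.68719587 179.03831176] [-3.14138590e+00  1.79829670e-03  2.07052401e+00] [  5.17416007 -12.14876114  -0.46753438] 0.6367461198631232
17.875 local [ -0.25 -44.5 ] 179.04 [-3.1414e+00  1.8000e-03  2.0705e+00] F [ -1.3 -13.1] -0.5 0.6367461198631232
```

View pics/scene11.png

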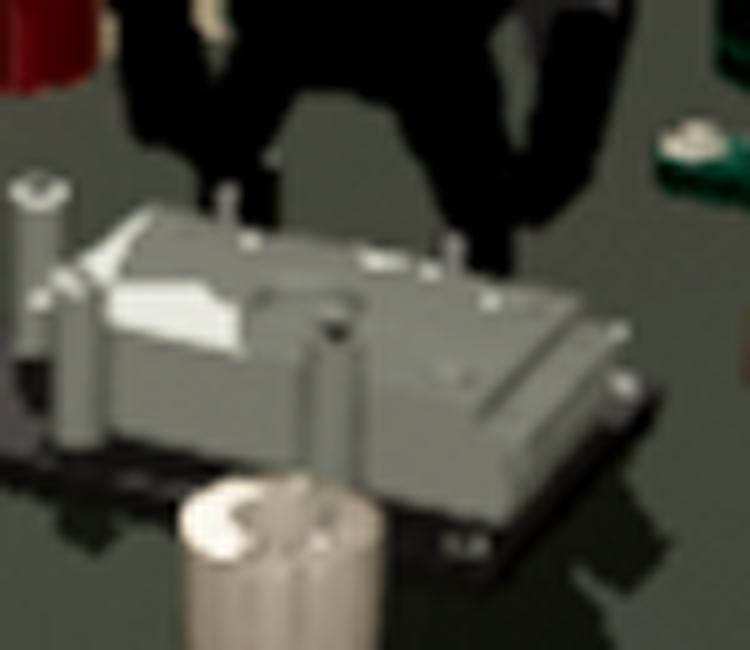

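>>> {"name": "step_arm", "arguments": {"deltas": [{"translation":[0.1,0,0],"rot":[0,0,0]},{"translation":[0.2,0,0],"rot":[0,0,0]},{"translation":[0.2,0,0],"rot":[0,0,0]}]}}

```text
clock: 18.25
eef_pos: [609.5, 35.2, 179.1]
tcp_rot: [3.141, 0.004, 2.071]
contact_force: [8.8, -22.2, -3.2]
opening: 0.631
```

>>> {"name": "step_arm", "arguments": {"deltas": [{"translation":[-1,0,0],"rot":[0,0,0]},{"translation":[-4,0,0],"rot":[0,0,0]},{"translation":[-4,0,-3],"rot":[0,0,0]},{"translation":[-4,0,-8],"rot":[0,0,0]},{"translation":[-4,0,-8],"rot":[0,0,0]}]}}

```text
clock: 18.88
eef_pos: [628.7, 2.6, 262.4]
tcp_rot: [3.138, 0.001, 2.069]
contact_force: [0.7, 0.0, 0.2]
opening: 0.635
```

```bash
python3 look.py 12; python3 jg.py now;python3 go.py sync; python3 jg.py -115 -5 262 0;python3 jg.py -115 -5 182.5 0
```

```text
18.975 [627.15876944   2.64323157 259.02927746] [-3.14080318e+00 -9.63875458e-04  2.06963724e+00] [-1.10564382  0.23918732 -0.90022672] 0.6370277348577693
18.975 local [ -0.34 -80.92] 259.03 [-3.1408e+00 -1.0000e-03  2.0696e+00] F [-0.9  0.7] -0.9 0.6370277348577693
translation [7.6, -11.46, -0.28] rot [-0.001, 0.0, 1.572]
translation [0.0, 0.0, 7.95] rot [0.0, 0.0, 0.0]
```

View pics/scene12.png

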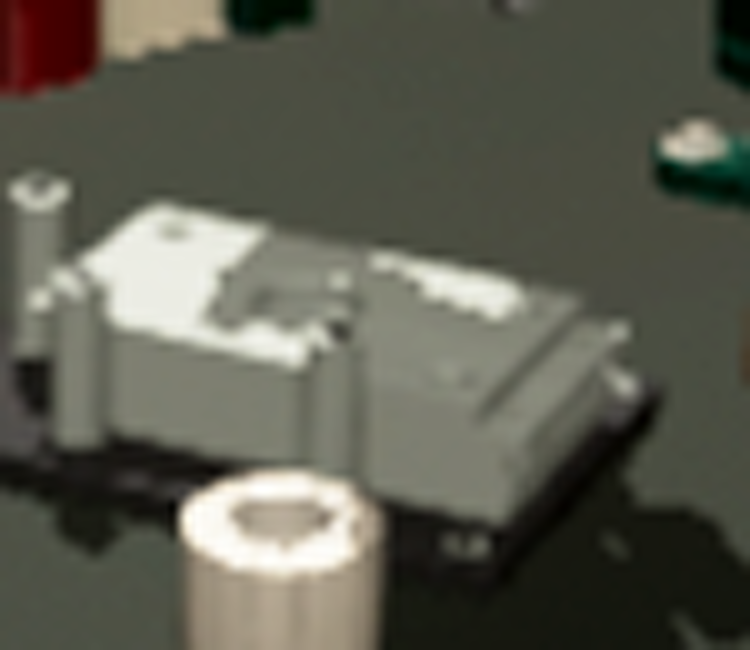

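View pics/top12.png

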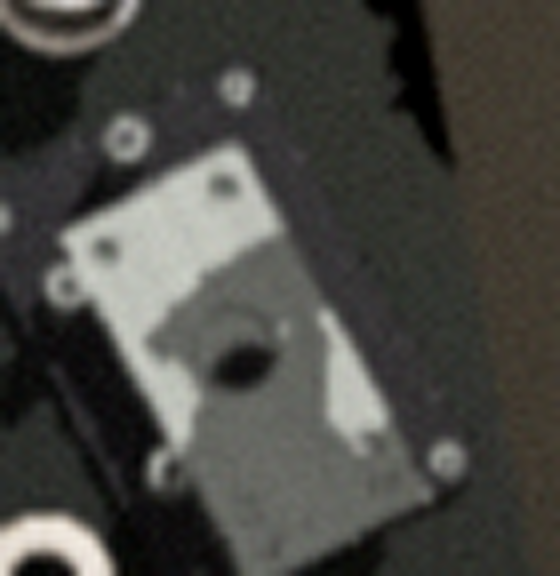

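>>> {"name": "step_arm", "arguments": {"deltas": [{"translation":[0.8,-1.2,-1],"rot":[0,0,0.18]},{"translation":[1.6,-2.4,-2],"rot":[0,0,0.36]},{"translation":[2.5,-4,-2],"rot":[0,0,0.54]},{"translation":[3.5,-5.5,-2],"rot":[0,0,0.72]},{"translation":[4.5,-7,-2],"rot":[0,0,0.9]},{"translation":[5.5,-8.5,-1.5],"rot":[0,0,1.08]},{"translation":[6.5,-10,-1],"rot":[0,0,1.26]},{"translation":[7.6,-11.46,-0.28],"rot":[-0.001,0,1.44]}], "grip": 147}}

```text
clock: 19.98
eef_pos: [489.1, 14.5, 260.4]
tcp_rot: [-3.14, 0.002, 0.624]
contact_force: [0.1, -0.2, 0.2]
opening: 0.426
```

>>> {"name": "step_arm", "arguments": {"deltas": [{"translation":[0,0,0],"rot":[0,0,0]}]}}

```text
clock: 20.1
eef_pos: [488.6, 14.5, 260.2]
tcp_rot: [-3.139, 0.004, 0.631]
contact_force: [0.7, 0.3, -0.6]
opening: 0.428
```

```bash
 python3 jg.py now;python3 go.py sync; python3 jg.py -115 0 262 0;python3 jg.py -115 0 182.2 0
```

```text
20.1 local [-116.38   -4.35] 260.24 [-3.1389  0.004   0.6312] F [ 0.8 -0.1] -0.6 0.4276240962361184
translation [0.19, -0.41, -0.18] rot [-0.002, 0.004, 0.133]
translation [0.0, 0.0, 7.98] rot [0.0, 0.0, 0.0]
```

>>> {"name": "step_arm", "arguments": {"deltas": [{"translation":[0.19,-0.41,-0.18],"rot":[-0.002,0.004,0.133]},{"translation":[0.19,-0.41,-0.18],"rot":[-0.002,0.004,0.133]},{"translation":[0.19,-0.41,-0.18],"rot":[-0.002,0.004,0.133]}]}}

```text
clock: 20.48
eef_pos: [490.0, 18.7, 263.5]
tcp_rot: [3.14, -0.004, 0.501]
contact_force: [-0.0, -0.4, -1.4]
opening: 0.421
```

>>> {"name": "step_arm", "arguments": {"deltas": [{"translation":[0,0,3],"rot":[0,0,0]},{"translation":[0,0,5.5],"rot":[0,0,0]},{"translation":[0,0,7],"rot":[0,0,0]},{"translation":[0,0,7.8],"rot":[0,0,0]},{"translation":[0,0,7.95],"rot":[0,0,0]},{"translation":[0,0,7.95],"rot":[0,0,0]}]}}

```text
clock: 21.22
eef_pos: [490.3, 18.7, 184.7]
tcp_rot: [3.139, -0.005, 0.497]
contact_force: [0.0, 0.3, -0.4]
opening: 0.421
```

```bash
python3 look.py 13; python3 jg.py now; python3 - <<'E'
from h import *
crop(load('scene13.pkl'),225,140,120,100,6,'s13.png')
E
```

```text
21.325 [490.28463264  18.73874943 184.80243601] [ 3.13915416 -0.00495992  0.49692762] [-0.60255479  0.13092497  0.53843504] 0.426144699896827
21.325 local [-112.9   -1.4] 184.8 [ 3.1392 -0.005   0.4969] F [-0.5  0.4] 0.5 0.426144699896827
```

View pics/s13.png

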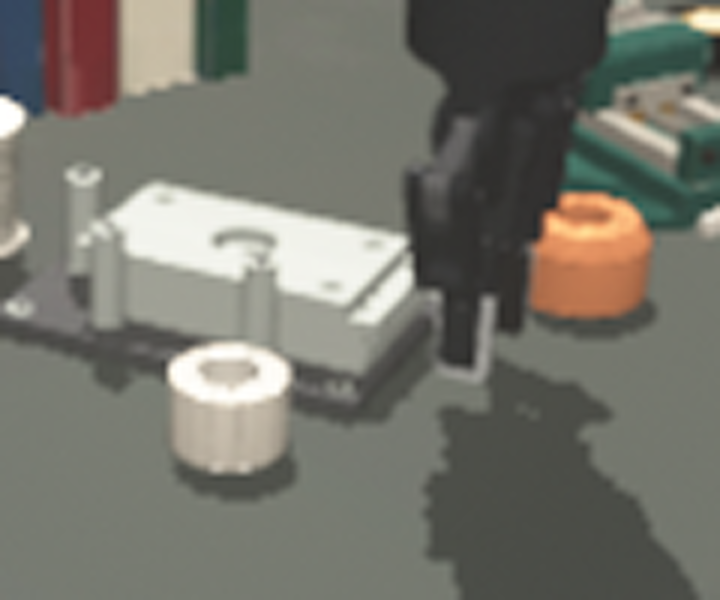

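```bash
python3 go.py sync; python3 jg.py -112 0 182.3 0
```

```text
translation [0.09, -0.14, 0.25] rot [0.002, -0.005, -0.001]
```

>>> {"name": "step_arm", "arguments": {"deltas": [{"translation":[0.09,-0.14,0.25],"rot":[0.002,-0.005,-0.001]},{"translation":[0.09,-0.14,0.25],"rot":[0.002,-0.005,-0.001]}]}}

```text
clock: 21.58
eef_pos: [490.2, 20.5, 181.7]
tcp_rot: [-3.142, 0.001, 0.498]
contact_force: [0.4, -0.2, -0.0]
opening: 0.422
```

>>> {"name": "step_arm", "arguments": {"deltas": [{"translation":[0.6,0,0],"rot":[0,0,0]},{"translation":[1.2,0,0],"rot":[0,0,0]},{"translation":[1.8,0,0],"rot":[0,0,0]},{"translation":[2.3,0,0],"rot":[0,0,0]},{"translation":[2.5,0,0],"rot":[0,0,0]}]}}

```text
clock: 22.2
eef_pos: [512.1, 32.4, 181.5]
tcp_rot: [-3.141, 0.002, 0.498]
contact_force: [-2.6, -1.3, 1.0]
opening: 0.425
```

```bash
python3 jg.py now
```

```text
22.2 local [-87.21   0.21] 181.53 [-3.1413e+00  1.9000e-03  4.9800e-01] F [-2.9  0.1] 1.0 0.42544624709784884
```

>>> {"name": "step_arm", "arguments": {"deltas": [{"translation":[0.4,0,-0.05],"rot":[0,0,0]},{"translation":[0.8,0,-0.05],"rot":[0,0,0]},{"translation":[1.1,0,-0.05],"rot":[0,0,0]},{"translation":[1.2,0,-0.05],"rot":[0,0,0]}]}}

```text
clock: 22.7
eef_pos: [522.7, 38.1, 182.1]
tcp_rot: [-3.141, 0.001, 0.498]
contact_force: [-1.8, -0.1, -0.3]
opening: 0.424
```

>>> {"name": "step_arm", "arguments": {"deltas": [{"translation":[0.1,0,0],"rot":[0,0,0]},{"translation":[0.2,0,0],"rot":[0,0,0]},{"translation":[0.2,0,0],"rot":[0,0,0]}]}}

```text
clock: 23.08
eef_pos: [524.5, 39.0, 182.2]
tcp_rot: [-3.142, 0.001, 0.498]
contact_force: [-2.1, -1.3, -0.7]
opening: 0.422
```

```bash
python3 look.py 14; python3 jg.py now
```

```text
23.175 [524.45368972  39.01606388 182.20487984] [3.14158286e+00 8.15916320e-04 4.97738700e-01] [-1.61918694 -0.74878207  0.08254545] 0.4236328767690422
23.175 local [-73.19   0.09] 182.2 [3.1416e+00 8.0000e-04 4.9770e-01] F [-1.8  0.1] 0.1 0.4236328767690422
```

View pics/scene14.png

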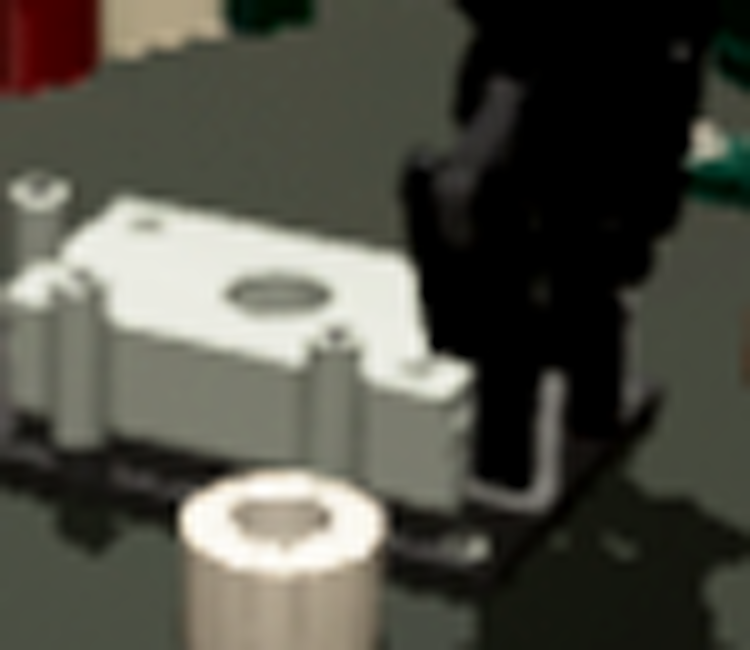

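View pics/top14.png

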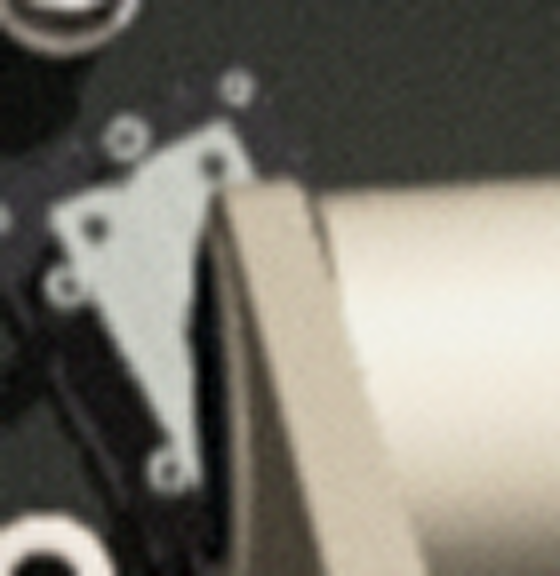

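>>> {"name": "step_arm", "arguments": {"deltas": [{"translation":[0.1,0,0],"rot":[0,0,0]},{"translation":[0.15,0,0],"rot":[0,0,0]},{"translation":[0.15,0,0],"rot":[0,0,0]}]}}

```text
clock: 23.55
eef_pos: [525.5, 39.6, 182.2]
tcp_rot: [-3.141, 0.002, 0.498]
contact_force: [-3.6, -2.9, 1.5]
opening: 0.424
```

>>> {"name": "step_arm", "arguments": {"deltas": [{"translation":[0.1,0,0],"rot":[0,0,0]},{"translation":[0.1,0,0],"rot":[0,0,0]}]}}

```text
clock: 23.8
eef_pos: [526.1, 40.0, 182.1]
tcp_rot: [-3.141, 0.002, 0.498]
contact_force: [-5.8, -3.6, 4.2]
opening: 0.423
```

>>> {"name": "step_arm", "arguments": {"deltas": [{"translation":[0.1,0,0],"rot":[0,0,0]},{"translation":[0.1,0,0],"rot":[0,0,0]}]}}

```text
clock: 24.05
eef_pos: [526.9, 40.5, 182.1]
tcp_rot: [-3.141, 0.003, 0.498]
contact_force: [-5.3, -3.6, 2.8]
opening: 0.426
```

```bash
python3 jg.py now
```

```text
24.05 local [-70.38   0.25] 182.08 [-3.141e+00  2.700e-03  4.978e-01] F [-6.4 -0.6] 2.8 0.42558344015034133
```

>>> {"name": "step_arm", "arguments": {"deltas": [{"translation":[0.1,0,0],"rot":[0,0,0]},{"translation":[0.1,0,0],"rot":[0,0,0]}]}}

```text
clock: 24.3
eef_pos: [527.3, 40.8, 182.0]
tcp_rot: [-3.141, 0.004, 0.498]
contact_force: [-7.0, -4.7, 5.0]
opening: 0.425
```

>>> {"name": "step_arm", "arguments": {"deltas": [{"translation":[0.1,0,0],"rot":[0,0,0]},{"translation":[0.1,0,0],"rot":[0,0,0]}]}}

```text
clock: 24.55
eef_pos: [527.6, 41.0, 181.9]
tcp_rot: [-3.14, 0.006, 0.498]
contact_force: [-10.1, -8.1, 7.3]
opening: 0.421
```

>>> {"name": "step_arm", "arguments": {"deltas": [{"translation":[0.1,0,0],"rot":[0,0,0]},{"translation":[0.1,0,0],"rot":[0,0,0]}]}}

```text
clock: 24.8
eef_pos: [527.8, 41.2, 181.7]
tcp_rot: [-3.14, 0.007, 0.498]
contact_force: [-12.8, -10.1, 7.4]
opening: 0.422
```

```bash
python3 jg.py now
```

```text
24.8 local [-69.22   0.38] 181.65 [-3.1398  0.0075  0.4979] F [-16.1  -2.7] 7.4 0.4219391849597056
```

>>> {"name": "step_arm", "arguments": {"deltas": [{"translation":[0.1,0,-0.03],"rot":[0,0,0]},{"translation":[0.2,0,-0.05],"rot":[0,-0.007,0]},{"translation":[0.2,0,-0.05],"rot":[0,-0.007,0]}]}}

```text
clock: 25.18
eef_pos: [529.1, 41.9, 181.7]
tcp_rot: [-3.139, 0.016, 0.498]
contact_force: [-13.6, -12.8, 5.2]
opening: 0.423
```

```bash
python3 look.py 15;python3 jg.py now
```

```text
25.275 [529.02664798  41.88470001 181.75244164] [-3.13947918  0.01598563  0.49793409] [-12.91747468 -13.18935089   5.84483697] 0.42538849437200565
25.275 local [-67.81   0.43] 181.75 [-3.1395  0.016   0.4979] F [-17.6  -5.4] 5.8 0.42538849437200565
```

View pics/scene15.png

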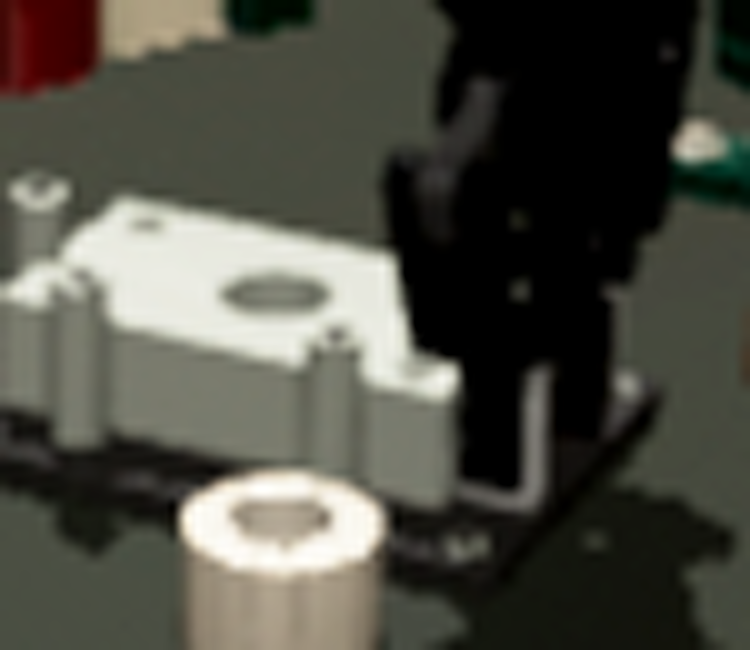

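>>> {"name": "step_arm", "arguments": {"deltas": [{"translation":[-0.1,0,0],"rot":[0,0.007,0]},{"translation":[-0.15,0,0],"rot":[0,0.014,0]},{"translation":[-0.15,0,0],"rot":[0,0.014,0]}]}}

```text
clock: 25.65
eef_pos: [527.2, 40.9, 181.6]
tcp_rot: [-3.139, 0.003, 0.498]
contact_force: [-15.0, -15.0, 5.0]
opening: 0.423
```

```bash
python3 jg.py now
```

```text
25.65 local [-69.83   0.45] 181.63 [-3.1391e+00  3.0000e-03  4.9780e-01] F [-20.4  -6. ] 5.0 0.4227189541254729
```

>>> {"name": "step_arm", "arguments": {"deltas": [{"translation":[-0.5,0,0],"rot":[0,0,0]},{"translation":[-3.5,0,0],"rot":[0,0,0]},{"translation":[-5,0,-3],"rot":[0,0,0]},{"translation":[-5,0,-8],"rot":[0,0,0]},{"translation":[-10,0,-10],"rot":[0,0,0]},{"translation":[-10,0,-10],"rot":[0,0,0]}]}}

```text
clock: 26.4
eef_pos: [440.9, -6.3, 283.8]
tcp_rot: [3.14, -0.009, 0.497]
contact_force: [0.4, 0.7, -0.6]
opening: 0.423
```

```bash
python3 look.py 16;python3 jg.py now
```

```text
26.5 [442.88745293  -5.70339348 282.89306141] [ 3.14008937 -0.00934017  0.4971107 ] [0.50799088 0.63034593 1.26544274] 0.42049824832815275
26.5 local [-166.21   -0.24] 282.89 [ 3.1401 -0.0093  0.4971] F [0.7 0.3] 1.3 0.42049824832815275
```

View pics/scene16.png

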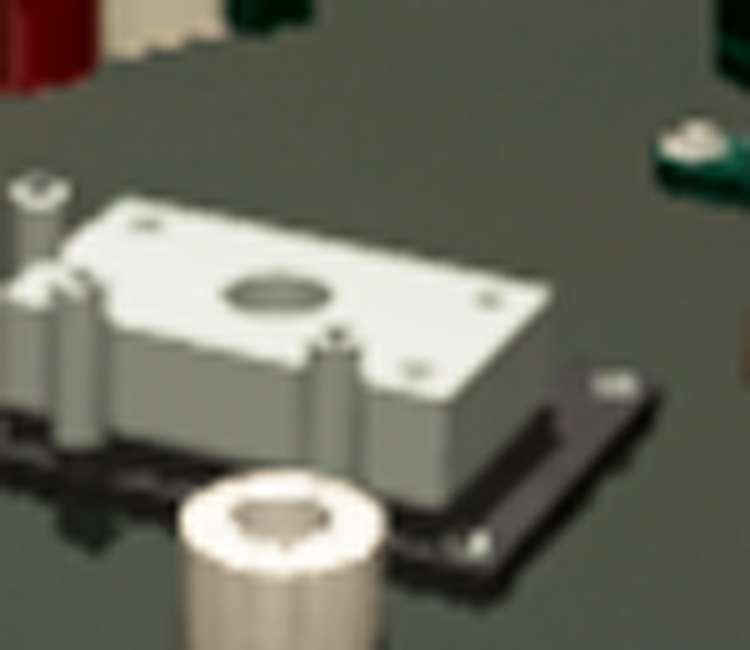

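View pics/top16.png

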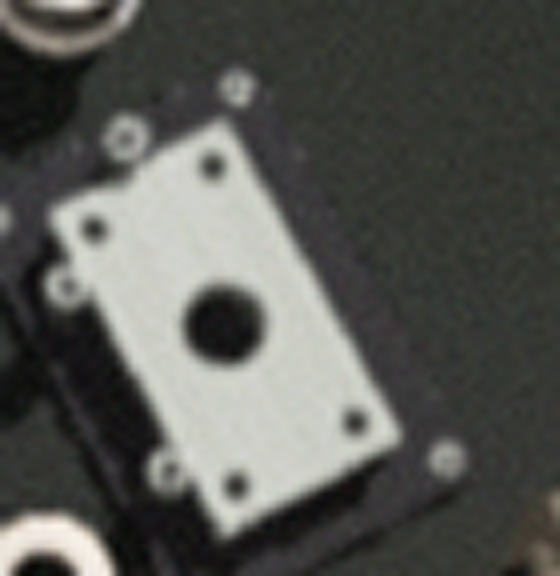

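```bash
cat > fitb.py <<'E'
import sys
from h import *
from scipy.optimize import least_squares
k=sys.argv[1];z=38
t=load(f'top{k}.pkl');s=load(f'scene{k}.pkl')
cv=lambda p,s_,o:(np.array(p,float)+.5)/s_-.5+np.array(o)
ht=cv(eval(sys.argv[2]),8,(262,132));hs=cv(eval(sys.argv[3]),10,(235,150))
H=np.array([(48,22,z),(48,-22,z),(-48,22,z),(-48,-22,z)])
L=np.array([(34,40,52),(-34,40,52),(67,0,52)])
pt=cv([(67,287),(170,470),(127,138)],8,(262,132));ps=cv([(72,281),(336,340),(40,187)],10,(235,150))
def P(q,L):
    c,s_=np.cos(q[2]),np.sin(q[2]);return np.c_[q[0]+c*L[:,0]-s_*L[:,1],q[1]+s_*L[:,0]+c*L[:,1],L[:,2]]
for u in('t','s','ts'):
    fs=[(t,ht,pt)]*('t' in u)+[(s,hs,ps)]*('s' in u)
    b=least_squares(lambda x:np.concatenate([(proj(f,P(x,H))-a).ravel() for f,a,_ in fs]),[590,70,.5])
    j=least_squares(lambda x:np.concatenate([(proj(f,P(x,L))-a).ravel() for f,_,a in fs]),[590,70,.5])
    d=b.x-j.x;c,s_=np.cos(j.x[2]),np.sin(j.x[2]);print(u,'blank in jig',c*d[0]+s_*d[1],-s_*d[0]+c*d[1],d[2],abs(b.fun).max(),abs(j.fun).max(),j.x)
E
python3 fitb.py 16 "[(93,229),(211,166),(236,485),(355,422)]" "[(0,0),(148,223),(416,371),(490,299)]" | head -1
```

```text
t blank in jig 0.35145538707600804 -0.02261954153216103 -0.002251834838275013 0.09046384503469085 0.1452498952783401 [5.89067857e+02 7.40518896e+01 5.02211053e-01]
```

```bash
sed -i 's/Y=.498/Y=.500/' jg.py; python3 go.py sync; python3 jg.py 0 -80 262 1.5708; python3 jg.py 0 -80 179.5 1.5708
```

```text
translation [16.62, 7.96, 2.26] rot [0.009, -0.006, -1.574]
translation [0.0, 0.01, 8.25] rot [0.0, 0.0, 0.0]
```

>>> {"name": "step_arm", "arguments": {"deltas": [{"translation":[0,2,-1],"rot":[0,0,-0.18]},{"translation":[2,5,-2],"rot":[0,0,-0.36]},{"translation":[4,8,-2],"rot":[0,0,-0.54]},{"translation":[7,9,-2],"rot":[0,0,-0.72]},{"translation":[10,9,-2],"rot":[0,0,-0.9]},{"translation":[13,8,-1],"rot":[0,0,-1.08]},{"translation":[16.6,7.96,0],"rot":[0,0,-1.26]},{"translation":[16.6,7.96,2],"rot":[0,0,-1.44]}], "grip": 93}}

```text
clock: 27.5
eef_pos: [629.5, 5.6, 262.6]
tcp_rot: [3.131, 0.0, 1.945]
contact_force: [-0.9, -0.3, -1.5]
opening: 0.636
```

>>> {"name": "step_arm", "arguments": {"deltas": [{"translation":[0,0,0],"rot":[0,0,-0.13]},{"translation":[0,0,0],"rot":[0,0,-0.13]},{"translation":[0,0,0],"rot":[0,0,-0.13]}]}}

```text
clock: 27.88
eef_pos: [626.7, 3.9, 262.8]
tcp_rot: [3.135, 0.0, 2.065]
contact_force: [1.0, -0.2, 0.6]
opening: 0.635
```

```bash
python3 jg.py now; python3 go.py sync; python3 jg.py 0 -80 200 1.5708; python3 jg.py 0 -80 179.5 1.5708
```

```text
27.875 local [ -0.31 -79.55] 262.83 [3.1351e+00 1.0000e-04 2.0651e+00] F [ 0.8 -0.7] 0.6 0.635292356725405
translation [-0.04, -0.01, 6.28] rot [0.007, 0.0, -0.006]
translation [0.0, 0.0, 2.05] rot [0.0, 0.0, 0.0]
```

>>> {"name": "step_arm", "arguments": {"deltas": [{"translation":[0,0,3],"rot":[0.007,0,-0.006]},{"translation":[0,0,6],"rot":[0.007,0,-0.006]},{"translation":[0,0,7.5],"rot":[0.007,0,-0.006]},{"translation":[0,0,8.2],"rot":[0.007,0,-0.006]},{"translation":[0,0,8.3],"rot":[0.007,0,-0.006]},{"translation":[0,0,8.3],"rot":[0.007,0,-0.006]}]}}

```text
clock: 28.62
eef_pos: [627.0, 3.9, 180.9]
tcp_rot: [3.141, 0.001, 2.073]
contact_force: [0.7, -0.7, 0.2]
opening: 0.639
```

```bash
python3 jg.py now
```

```text
28.625 local [-4.000e-02 -7.971e+01] 180.88 [3.1414e+00 6.0000e-04 2.0734e+00] F [ 0.3 -0.9] 0.2 0.6394193162171362
```

>>> {"name": "step_arm", "arguments": {"deltas": [{"translation":[1,0,0.1],"rot":[0,0,0]},{"translation":[2,0,0.1],"rot":[0,0,0]},{"translation":[2.8,0,0.1],"rot":[0,0,0]},{"translation":[3.2,0,0.1],"rot":[0,0,0]},{"translation":[3.4,0,0.1],"rot":[0,0,0]},{"translation":[3.4,0,0.1],"rot":[0,0,0]}]}}

```text
clock: 29.38
eef_pos: [610.2, 33.8, 179.1]
tcp_rot: [-3.141, 0.0, 2.074]
contact_force: [0.3, 0.4, -0.8]
opening: 0.637
```

>>> {"name": "step_arm", "arguments": {"deltas": [{"translation":[0.1,0,0],"rot":[0,0,0]},{"translation":[0.2,0,0],"rot":[0,0,0]},{"translation":[0.2,0,0],"rot":[0,0,0]}]}}

```text
clock: 29.75
eef_pos: [609.8, 34.5, 179.1]
tcp_rot: [-3.141, 0.002, 2.074]
contact_force: [4.2, -6.1, -2.3]
opening: 0.634
```

```bash
python3 jg.py now
```

```text
29.75 local [ -0.47 -44.59] 179.1 [-3.1413e+00  1.7000e-03  2.0737e+00] F [ 0.7 -7.4] -2.3 0.6340412180705716
```

>>> {"name": "step_arm", "arguments": {"deltas": [{"translation":[0.1,0,0],"rot":[0,0,0]},{"translation":[0.2,0,0],"rot":[0,0,0]},{"translation":[0.3,0,0],"rot":[0,0,0]},{"translation":[0.3,0,0],"rot":[0,0,0]}]}}

```text
clock: 30.25
eef_pos: [609.3, 35.2, 179.4]
tcp_rot: [3.141, 0.005, 2.074]
contact_force: [7.0, -22.9, -3.8]
opening: 0.637
```

```bash
python3 jg.py now
```

```text
30.25 local [ -0.53 -43.8 ] 179.41 [3.1409 0.0054 2.0744] F [ -4.8 -23.5] -3.8 0.6365476347782756
```

>>> {"name": "step_arm", "arguments": {"deltas": [{"translation":[-0.6,0,0],"rot":[0,0,0]},{"translation":[-3,0,0],"rot":[0,0,0]},{"translation":[-4,0,-3],"rot":[0,0,0]},{"translation":[-5,0,-8],"rot":[0,0,0]},{"translation":[-12,0,-14],"rot":[0,0,0]},{"translation":[-18,0,-16],"rot":[0,0,0]},{"translation":[-18,0,-16],"rot":[0,0,0]},{"translation":[-18,0,-16],"rot":[0,0,0]}]}}

```text
clock: 31.25
eef_pos: [695.7, -122.3, 340.3]
tcp_rot: [3.14, 0.002, 2.071]
contact_force: [0.0, 0.4, -0.1]
opening: 0.634
```

```bash
python3 look.py 17; python3 jg.py now
```

```text
31.35 [ 694.26446067 -119.91336115  338.33571653] [-3.13979064e+00 -1.17466397e-03  2.07299745e+00] [-0.00863721  0.63777291  0.39788825] 0.634672013305086
31.35 local [  -0.37 -220.65] 338.34 [-3.1398e+00 -1.2000e-03  2.0730e+00] F [0.3 0.6] 0.4 0.634672013305086
```

View pics/scene17.png

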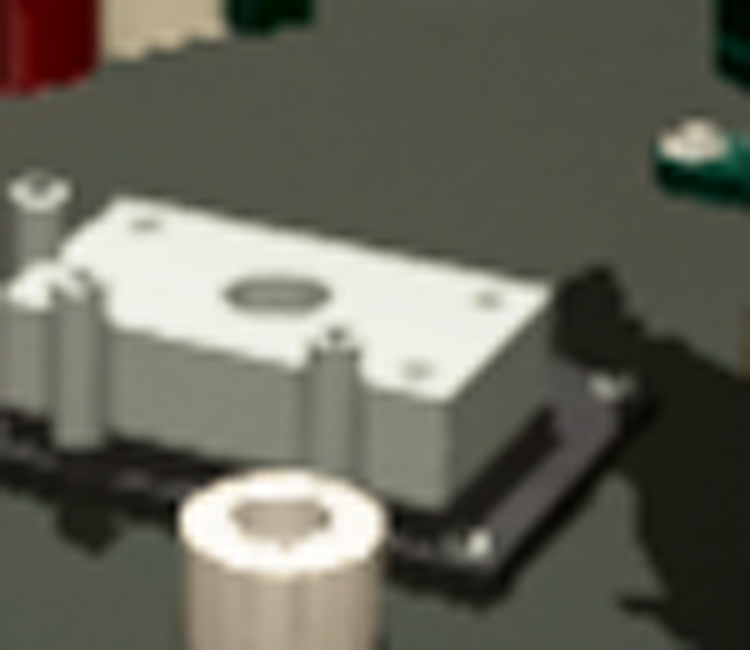

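View pics/top17.png

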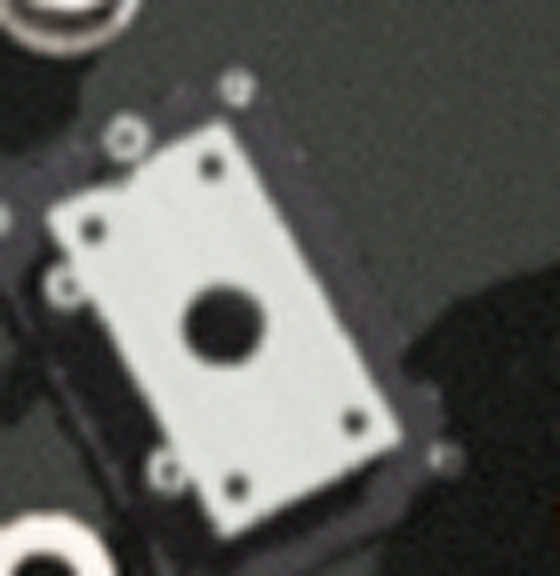

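```bash
python3 fitb.py 17 "[(92,229),(210,166),(236,486),(355,422)]" "[(0,0),(148,223),(416,371),(490,299)]" | head -1; python3 - <<'E'
from h import *
a=load('top0.pkl')['image'];b=load('top17.pkl')['image'];d=cv2.absdiff(a,b).max(2)
cv2.imwrite('pics/d.png',np.hstack([cv2.resize(b[90:260,110:380,::-1],(540,340)),]))
E
```

```text
t blank in jig 0.35578672974463926 0.16120928831162012 0.00013608431124711995 0.08446304392703041 0.1452498952783401 [5.89067857e+02 7.40518896e+01 5.02211053e-01]
```

View pics/d.png

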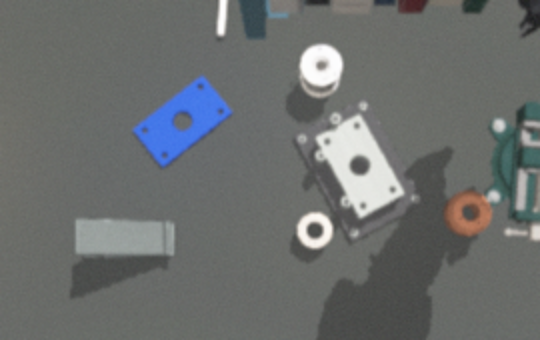

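Bystanders are where they were and the rest is empty. The pile is square, and the gripper is clear of everything.

```bash
python3 -c "
from rig import ticket
print(ticket.sign_off())"
```

```text
the job is handed in; nothing more can be done
None
```

I took the cover blank off the sloping rest, levelled it and laid it flat on the pile. I then tapped the pile from the open long side (-y), from the open end (-x), and from the long side again. I handed the job in at about 31 s.

**Fit against the posts:** In the last top picture the top blank sits about 0.4 mm in x and 0.2 mm in y from its ideal place, and its skew was too small to measure. That is within what the camera calibration can tell.

**All five blanks:** In both pictures the side and end faces look flush, and the bore is clear right through.

**Forces:** Each tap ended in a clear rise to about 20–24 N with almost no further travel, and the highest I read was about 24 N. In the end tap I once corrected the tilt of the tool the wrong way. I put it right before the final press.

**Bystanders:** The spool, copper sleeve, laminated core and blue look-alike were where they had been in the last top picture, and the gripper was clear of everything.

**Not checked:** I did not repeat the end tap after the last side tap, because the pictures showed no movement. Contact of the lower blanks with the posts is inferred from the flush faces and the forces; I did not measure it blank by blank.

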